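Find and reject the pivot bracket with the worn pin

ROBOT

A 6-joint arm with a two-finger parallel gripper is mounted at the origin on the work surface. World frame = base frame: x ahead of the robot, y to its left, z up, the work surface at z = 0. Lengths are in m, angles in rad, forces in N, time in s.
With the tool pointing down it reaches from about 0.3 to 0.875 m from the base axis. Payload 6.4 kg.
Tool frame: the origin (TCP) lies at the very end of the fingers, on their centre line; the grasp point (between the pads) lies tcp_to_grasp behind it (tcp_to_grasp is the distance from the TCP to the grasp point, in m); z points along the fingers, y is the direction in which the jaws open and shut (so a half turn about z gives the same grasp; the last joint's range is limited). The gripper opens to 85 mm and grips with 20 to 120 N. Pads are 22 mm wide; open, the fingers measure 114 mm over their backs; the gripper's body (76 mm by 85 mm) begins 54 mm behind the grasp point. The pads swing forward as they close: fully open they stand 13 mm farther back than shut.
Start: joints at [-1.492, 0.181, 1.607, -0, 1.354, -0.206], TCP at [0.162, -0.552, 0.231] pointing down, gripper open.
Joint ranges: [-2.99, 2.99], [-0.89, 2.07], [0.3, 2.58], [-1.14, 4.28], [0, 2.63], [-3.12, 3.12]. Speed limits (rad/s): [2.57, 2.57, 3.01, 3.14, 3.14, 3.14].

INTERFACE

Orientations are given as a unit quaternion [w, x, y, z].
In Python, from bench import get_obs, camera, hand_in, tcp_to_grasp gives the robot as it stands.
- The arm moves only by the shell command python3 -m inch 'ROWS' [OPENING]. ROWS is JSON, a list of rows, each an object with "delta_pos": the shift along the tool's x, y, z in cm, a list of three; "rotation": the turn, a rotation vector about the tool's x, y, z in rad, a list of three. In form: [{"delta_pos": [x, y, z], "rotation": [rx, ry, rz]}, ...]. A call has 1 to 10 rows; each row shifts and turns the commanded pose from where the row before left it, along the tool's axes as they then stand; what a row does not reach is not made up. A row lasts 1/10 s, in which the tool goes at most 50 mm and 8.59 degrees, less where a joint would pass 70% of its speed; a pose out of reach is approached as far as the arm can. A call is refused whole if a number of a shift passes 5 or a number of a turn 0.15, either way. A call with a gripper value outside its range is refused whole. OPENING is the finger opening in cm, from 0 to 8.54, set as the call begins (- or left out, the last holds). The fingers move at their own pace and stop on an object; the grip force is fixed at half the most. Time passes only in rows, so rows that do not move let the fingers close. It gives the time, the measured TCP pose, the force and the opening at its end, in the units of the state.
- get_obs(): the state, without advancing time (a new reading comes with each control period).
- camera(name): name is "side" or "top" or "wrist"; returns a dict with "color" (480x640x3 uint8, red, green, blue), "vfov" (degrees; the focal length in pixels is half the picture's height over the tangent of half this angle, whatever the lens; pixels are square), "cx", "cy" (the principal point, pixels), "eye" and "orientation" of the camera in the world; the wrist camera has in their place "T_tool_cam" (4x4, takes a point from camera to tool coordinates, whose origin is the TCP and whose axes are the flange's). Camera axes: x right, y down, z forward; pixel columns grow to the right and rows downward; lengths in m; the calibration is good to about 2 mm. A picture is of the moment at which its call begins: read the wrist's pose just before it. There is no depth.
- hand_in(): hands the job in, once; it reports no verdict.
The state is a dict: "time_s": time; "q": joint angles; "dq": joint speeds; "joint_efforts": joint torques, N m; "eef_pos": TCP position; "eef_rot": TCP orientation; "wrist_force": force on the tool from outside, world axes, zero at the start; "torque": the same for the moment, N m; "opening": opening from 0.0 (shut) to 1.0 (fully open).
Only numpy, scipy, OpenCV 4.12 (cv2) and the standard library are available. Lean on these libraries where they do the work, as an engineer would, in place of code of your own. Each camera call takes 0.05 s, during which the arm holds its last target.

TASK

One of the three pivot brackets on the inspection board has a worn, loose pin. Rock each bracket's arm in its pocket as far as it goes towards the reject tray and then as far as it goes away from it, starting with the bracket nearest the tray and working along the row. Then lift out the one with too much play and set it down, upright and not dropped, inside the tray, leaving the two sound ones in their pockets.

Things in the scene. Friction and masses are not known exactly. Their poses are not given: they have to be found in the camera images.
- board: Plywood inspection board, 180 x 400 x 8 mm, fixed; origin under its centre, x away from the robot, y (long side) to the left, towards the tray. Three pockets in a row, centred at x -20 mm, y +135, 0, -135 mm: aluminium corner strips 10 mm above the board's top, 2 mm of slack round a bracket's base. Two spare parts under 20 mm high lie behind the pockets, at x +65 mm.
- tray: Open, shallow reject tray of sheet steel, 260 (x) x 200 (y) x 29 mm high, walls and floor 5 mm thick, fixed on the bench to the robot's left of the board; origin under its centre. Empty at the start. It takes one whole bracket, with the arm lying along the tray's x.
- bracket_a: One of three look-alike pivot brackets, 0.8 kg, loose, each in a pocket (any of them in any). Origin: centre of the underside (8 mm above the bench); axes as the board's. Aluminium base 90 (x) x 80 (y) x 8 mm; on it a dark steel housing 40 x 40 mm, centred at x +10 mm, z 8 to 54 mm (pin head to 57): grip it across y. Not held down by its pocket: it lifts straight out.
- bracket_a_arm (a joint): Swing of this arm about its upright pin, rad: 0 = straight along -x, positive = tab towards +y (tray side). Moves freely, stays where left, hard stop each way. Sound: about 0.035 each way (4 mm at the tab); loose: about 0.13 (15 mm). All start near 0; exactly one of the three is loose. Push under about 8 N at the stops or the bracket may tip.
- bracket_a_tab (a point): Top centre of the upright tab that ends this steel arm. Tab 12 mm thick (y), 30 mm long (bracket x -115 to -85 mm), z 17 to 51 mm above the bracket's underside, 110 mm from the pin (bracket x +10 mm). The arm is 14 mm wide, z 18 to 30 mm, and points to -x, towards the robot, out of the housing.
- bracket_b: One of three look-alike pivot brackets, 0.8 kg, loose, each in a pocket (any of them in any). Origin: centre of the underside (8 mm above the bench); axes as the board's. Aluminium base 90 (x) x 80 (y) x 8 mm; on it a dark steel housing 40 x 40 mm, centred at x +10 mm, z 8 to 54 mm (pin head to 57): grip it across y. Not held down by its pocket: it lifts straight out.
- bracket_b_arm (a joint): Swing of this arm about its upright pin, rad: 0 = straight along -x, positive = tab towards +y (tray side). Moves freely, stays where left, hard stop each way. Sound: about 0.035 each way (4 mm at the tab); loose: about 0.13 (15 mm). All start near 0; exactly one of the three is loose. Push under about 8 N at the stops or the bracket may tip.
- bracket_b_tab (a point): Top centre of the upright tab that ends this steel arm. Tab 12 mm thick (y), 30 mm long (bracket x -115 to -85 mm), z 17 to 51 mm above the bracket's underside, 110 mm from the pin (bracket x +10 mm). The arm is 14 mm wide, z 18 to 30 mm, and points to -x, towards the robot, out of the housing.
- bracket_c: One of three look-alike pivot brackets, 0.8 kg, loose, each in a pocket (any of them in any). Origin: centre of the underside (8 mm above the bench); axes as the board's. Aluminium base 90 (x) x 80 (y) x 8 mm; on it a dark steel housing 40 x 40 mm, centred at x +10 mm, z 8 to 54 mm (pin head to 57): grip it across y. Not held down by its pocket: it lifts straight out.
- bracket_c_arm (a joint): Swing of this arm about its upright pin, rad: 0 = straight along -x, positive = tab towards +y (tray side). Moves freely, stays where left, hard stop each way. Sound: about 0.035 each way (4 mm at the tab); loose: about 0.13 (15 mm). All start near 0; exactly one of the three is loose. Push under about 8 N at the stops or the bracket may tip.
- bracket_c_tab (a point): Top centre of the upright tab that ends this steel arm. Tab 12 mm thick (y), 30 mm long (bracket x -115 to -85 mm), z 17 to 51 mm above the bracket's underside, 110 mm from the pin (bracket x +10 mm). The arm is 14 mm wide, z 18 to 30 mm, and points to -x, towards the robot, out of the housing.

How it is judged:
On the way, in this order (a step that is already met when the one before it is completed fails the run):
1. the arm of the bracket nearest the tray is rocked towards the tray, near its stop (((y of bracket_a in the frame of board between 0.07 and 0.3 m and value of joint bracket_a_arm above 0.02 rad) or (y of bracket_b in the frame of board between 0.07 and 0.3 m and value of joint bracket_b_arm above 0.07 rad) or (y of bracket_c in the frame of board between 0.07 and 0.3 m and value of joint bracket_c_arm above 0.02 rad))), for 0.05 s.
2. the arm of the bracket nearest the tray is rocked away from the tray, near its stop (((y of bracket_a in the frame of board between 0.07 and 0.3 m and value of joint bracket_a_arm below -0.02 rad) or (y of bracket_b in the frame of board between 0.07 and 0.3 m and value of joint bracket_b_arm below -0.07 rad) or (y of bracket_c in the frame of board between 0.07 and 0.3 m and value of joint bracket_c_arm below -0.02 rad))), for 0.05 s.
3. the arm of the bracket in the middle is rocked towards the tray, near its stop (((y of bracket_a in the frame of board between -0.07 and 0.07 m and value of joint bracket_a_arm above 0.02 rad) or (y of bracket_b in the frame of board between -0.07 and 0.07 m and value of joint bracket_b_arm above 0.07 rad) or (y of bracket_c in the frame of board between -0.07 and 0.07 m and value of joint bracket_c_arm above 0.02 rad))), for 0.05 s.
4. the arm of the bracket in the middle is rocked away from the tray, near its stop (((y of bracket_a in the frame of board between -0.07 and 0.07 m and value of joint bracket_a_arm below -0.02 rad) or (y of bracket_b in the frame of board between -0.07 and 0.07 m and value of joint bracket_b_arm below -0.07 rad) or (y of bracket_c in the frame of board between -0.07 and 0.07 m and value of joint bracket_c_arm below -0.02 rad))), for 0.05 s.
5. the arm of the bracket farthest from the tray is rocked towards the tray, near its stop (((y of bracket_a in the frame of board between -0.3 and -0.07 m and value of joint bracket_a_arm above 0.02 rad) or (y of bracket_b in the frame of board between -0.3 and -0.07 m and value of joint bracket_b_arm above 0.07 rad) or (y of bracket_c in the frame of board between -0.3 and -0.07 m and value of joint bracket_c_arm above 0.02 rad))), for 0.05 s.
6. the arm of the bracket farthest from the tray is rocked away from the tray, near its stop (((y of bracket_a in the frame of board between -0.3 and -0.07 m and value of joint bracket_a_arm below -0.02 rad) or (y of bracket_b in the frame of board between -0.3 and -0.07 m and value of joint bracket_b_arm below -0.07 rad) or (y of bracket_c in the frame of board between -0.3 and -0.07 m and value of joint bracket_c_arm below -0.02 rad))), for 0.05 s.
7. the loose bracket is lowered onto the tray's floor, upright, while still held (x of bracket_b in the frame of tray between -0.085 and 0.085 m and y of bracket_b in the frame of tray between -0.06 and 0.06 m and z of bracket_b in the frame of tray below 0.013 m and angle between bracket_b's own z axis and vertical below 0.12 rad and contact force between the fingers and bracket_b above 1 N), for 0.05 s.
At the end, for the whole second after the job is handed in: The loose bracket stands upright (within 0.12 rad) and at rest on the tray's floor, its origin within 85 mm (x) and 60 mm (y) of the tray's centre; the two sound brackets stand upright in their own pockets, within 12 mm of where they were (x of bracket_b in the frame of tray between -0.085 and 0.085 m and y of bracket_b in the frame of tray between -0.06 and 0.06 m and z of bracket_b in the frame of tray below 0.013 m and angle between bracket_b's own z axis and vertical below 0.12 rad and linear speed of bracket_b below 0.02 m/s and distance of each of bracket_a, bracket_c from where it was at the start of the episode below 0.012 m and angle between each of bracket_a, bracket_c's own z axis and vertical below 0.06 rad); the robot touches nothing.
It fails at once if a sound bracket is taken out of its pocket (distance of any of bracket_a, bracket_c from where it was at the start of the episode above 0.03 m).
It also fails if it takes over 64 s, if anything falls off the work surface, if the arm or the gripper's body presses on something with over 40 N, if the wrist force passes 120 N, or if a joint passes its speed limit or range.

## Working session

There is one attempt and no reset: what is moved stays moved. The work goes in short steps, Python scripts to look and compute and a shell command to move; the robot and the scene stay as the last step left them, time stands still between calls to the robot, and variables do not carry over. Pictures are saved under pics/ and viewed, and the job is handed in when it is done.

```bash
ls; mkdir -p pics; python3 - <<'E'
from bench import *
import cv2
o=get_obs(); print(o); print(tcp_to_grasp)
for n in ["side","top","wrist"]:
    c=camera(n); cv2.imwrite(f"pics/{n}0.png",c["color"][:,:,::-1]); print(n,{k:v for k,v in c.items() if k!="color"})
E
```

```text
pics
{'time_s': 0.0, 'q': array([-1.49227169e+00,  1.81561819e-01,  1.60802158e+00, -7.77301722e-06,
        1.35381623e+00, -2.06299747e-01]), 'dq': array([-0.00011704, -0.00034492,  0.00217541, -0.00018691,  0.00082608,
        0.0006894 ]), 'joint_efforts': array([ 2.71974869e-06, -4.44868898e+01, -3.51337373e+01, -4.50720881e-04,
        9.00714513e-03,  1.71938274e-05]), 'eef_pos': array([ 0.16153778, -0.5512524 ,  0.23036593]), 'eef_rot': array([-9.01885960e-04,  9.89875988e-01,  1.41932071e-01,  5.38954326e-05]), 'wrist_force': array([-0.26883196, -0.37069334,  0.20689706]), 'torque': array([ 0.0350577 , -0.01739566,  0.01429894]), 'opening': 1.0011159160235568}
0.0187
side {'vfov': 45.93463325599056, 'cx': 314.73196632707067, 'cy': 240.7667177332337, 'eye': array([0.00291572, 0.584475  , 0.52511422]), 'orientation': array([ 0.18638972, -0.34982583,  0.79568545, -0.45800156])}
top {'vfov': 57.62808762196053, 'cx': 316.5879505717306, 'cy': 235.6048961328442, 'eye': array([0.39771585, 0.03395914, 0.89228221]), 'orientation': array([ 0.06173904, -0.69634866,  0.71257303, -0.05938448])}
wrist {'vfov': 59.12372436043026, 'cx': 320.75804123555605, 'cy': 238.1012048038391, 'T_tool_cam': array([[ 9.05855771e-05, -9.63711274e-01, -2.66946761e-01,
         6.81538042e-02],
       [ 9.99999811e-01, -7.52052751e-05,  6.10839895e-04,
        -8.65965460e-04],
       [-6.08749098e-04, -2.66946766e-01,  9.63711084e-01,
        -1.42932440e-01],
       [ 0.00000000e+00,  0.00000000e+00,  0.00000000e+00,
         1.00000000e+00]])}
```

View pics/top0.png

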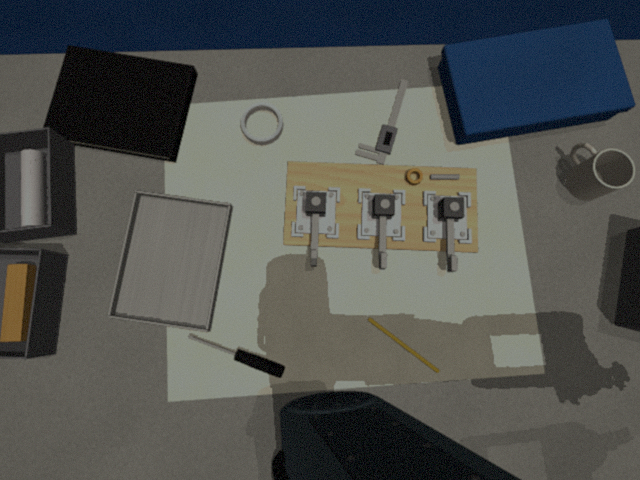

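View pics/side0.png

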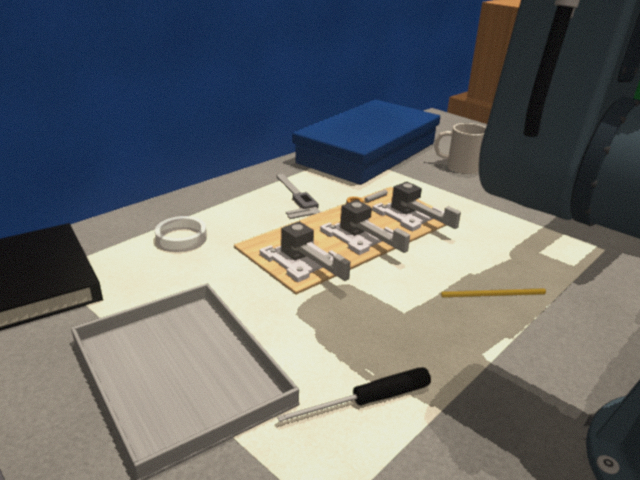

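Top view: board corners are about (287,161), (478,168), (478,252), (283,245). The tray is at (111..232, 192..330), and the housings are at (316,203), (383,205), (452,207) with the arms pointing down in the image, towards the robot. Side view: tray at the lower left, brackets at (295,237), (355,212), (407,193).

```bash
cat > h.py <<'E'
import numpy as np, cv2
from scipy.spatial.transform import Rotation as R
from bench import *
def rot(q): return R.from_quat([q[1],q[2],q[3],q[0]]).as_matrix()
def grab(n,save=None):
    o=get_obs(); c=camera(n)
    if n=="wrist":
        T=c["T_tool_cam"]; Rt=rot(o["eef_rot"]); c["R"]=Rt@T[:3,:3]; c["eye"]=o["eef_pos"]+Rt@T[:3,3]
    else: c["R"]=rot(c["orientation"])
    c["f"]=240/np.tan(np.radians(c["vfov"]/2))
    if save: cv2.imwrite("pics/"+save,c["color"][:,:,::-1])
    np.save("pics/last_%s.npy"%n,c,allow_pickle=True)
    return c
def last(n): return np.load("pics/last_%s.npy"%n,allow_pickle=True).item()
def ray(c,u,v):
    d=c["R"]@np.array([(u-c["cx"])/c["f"],(v-c["cy"])/c["f"],1]); return c["eye"],d/np.linalg.norm(d)
def plane(c,u,v,z):
    e,d=ray(c,u,v); return e+d*(z-e[2])/d[2]
def tri(c1,p1,c2,p2):
    e1,d1=ray(c1,*p1); e2,d2=ray(c2,*p2)
    s=np.linalg.lstsq(np.c_[d1,-d2],e2-e1,rcond=None)[0]
    a,b=e1+s[0]*d1,e2+s[1]*d2
    return (a+b)/2,np.linalg.norm(a-b)
def proj(c,p):
    q=c["R"].T@(np.array(p)-c["eye"]); return q[:2]/q[2]*c["f"]+[c["cx"],c["cy"]]
E
python3 - <<'E'
from h import *
np.set_printoptions(precision=4,suppress=True)
t=grab("top"); s=grab("side")
for n,pt in dict(A=(287,161),B=(478,168),C=(478,252),D=(283,245)).items(): print(n,plane(t,*pt,.008))
for n,pt in dict(A=(137,192),B=(232,204),C=(211,330),D=(111,315)).items(): print("tray",n,plane(t,*pt,.029))
for p in [(316,203),(383,205),(452,207)]: print("pin",plane(t,*p,.065))
for p in [(313,250),(382,254),(452,257)]: print("tab?",plane(t,*p,.059))
for n in("top","side"):
    g=(t if n=="top" else s)["color"][:,:,::-1]
    cr=g[130:290,270:490] if n=="top" else g[150:310,220:480]
    cv2.imwrite(f"pics/{n}0z.png",cv2.resize(cr,None,fx=3,fy=3,interpolation=cv2.INTER_CUBIC))
E
```

```text
A [0.7129 0.0943 0.008 ]
B [ 0.6876 -0.3085  0.008 ]
C [ 0.5092 -0.2932  0.008 ]
D [0.533  0.1045 0.008 ]
tray A [0.6465 0.4008 0.029 ]
tray B [0.6166 0.2058 0.029 ]
tray C [0.3665 0.2439 0.029 ]
tray D [0.3995 0.4398 0.029 ]
pin [0.6056 0.0348 0.065 ]
pin [ 0.5984 -0.0955  0.065 ]
pin [ 0.5912 -0.2292  0.065 ]
tab? [0.5141 0.0427 0.059 ]
tab? [ 0.5032 -0.0898  0.059 ]
tab? [ 0.4943 -0.2237  0.059 ]
```

View pics/top0z.png

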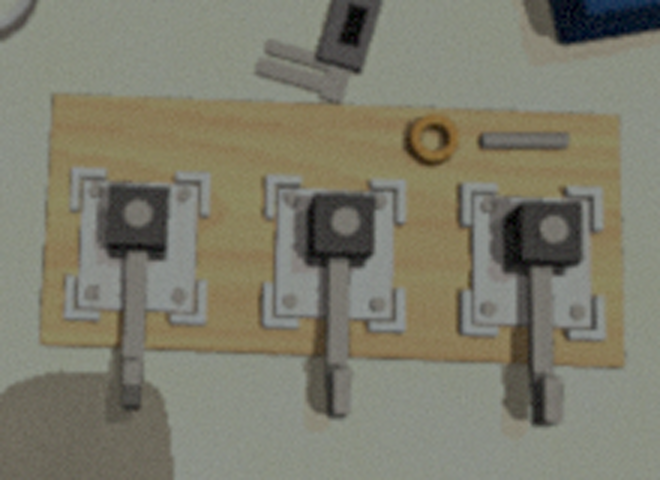

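View pics/side0z.png

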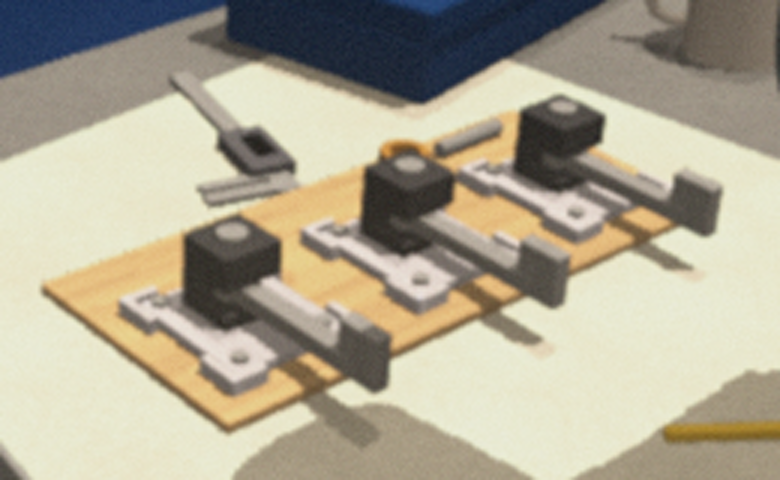

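View pics/wrist0.png

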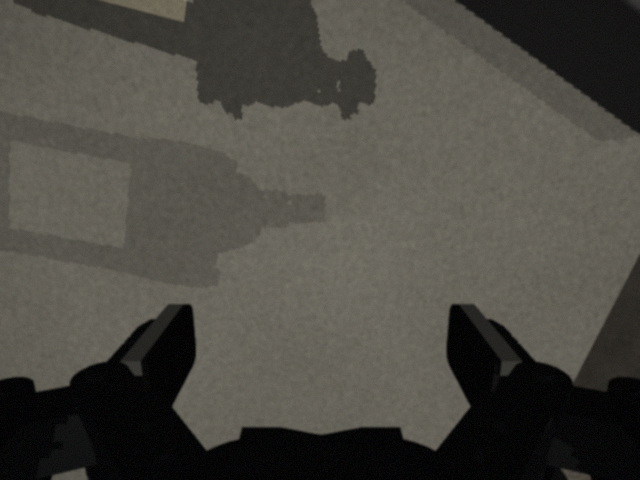

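```bash
python3 -m inch '[{"delta_pos":[0,0,-2],"rotation":[0,0,0.116]},{"delta_pos":[0,0,-2],"rotation":[0,0,0.116]},{"delta_pos":[0,0,-2],"rotation":[0,0,0.116]},{"delta_pos":[3.2,-3.7,0],"rotation":[0,0,0]},{"delta_pos":[3.2,-3.7,0],"rotation":[0,0,0]},{"delta_pos":[3.2,-3.7,0],"rotation":[0,0,0]},{"delta_pos":[3.2,-3.7,0],"rotation":[0,0,0]},{"delta_pos":[3.2,-3.7,0],"rotation":[0,0,0]},{"delta_pos":[3.2,-3.7,0],"rotation":[0,0,0]},{"delta_pos":[3.2,-3.7,0],"rotation":[0,0,0]}]'; python3 -m inch '[{"delta_pos":[3.2,-3.7,0],"rotation":[0,0,0]},{"delta_pos":[3.2,-3.7,0],"rotation":[0,0,0]},{"delta_pos":[3.2,-3.7,0],"rotation":[0,0,0]},{"delta_pos":[3.2,-3.7,0],"rotation":[0,0,0]},{"delta_pos":[3.2,-3.7,0],"rotation":[0,0,0]},{"delta_pos":[0,0,0],"rotation":[0,0,0]},{"delta_pos":[0,0,0],"rotation":[0,0,0]}]'
python3 -c "
from h import *
o=get_obs();print(R.from_matrix(rot(o['eef_rot'])).as_matrix(),o['dq'])
grab('wrist','w1.png')"
```

```text
time_s: 1.25
eef_pos: [0.4025, -0.3059, 0.2915]
eef_rot: [0.0, 0.999, -0.032, 0.0]
wrist_force: [1.1, -0.3, -0.6]
opening: 1.003
time_s: 1.95
eef_pos: [0.5731, -0.1319, 0.2907]
eef_rot: [-0.0, 1.0, -0.03, -0.001]
wrist_force: [0.2, -0.6, -0.2]
opening: 1.002
[[ 9.98167246e-01 -6.05054109e-02 -1.11532852e-03]
 [-6.05053546e-02 -9.98167869e-01  8.41990012e-05]
 [-1.11837958e-03 -1.65613379e-05 -9.99999374e-01]] [-0.04491163 -0.01877453  0.01812942 -0.00628676  0.00204765 -0.00626768]
```

View pics/w1.png

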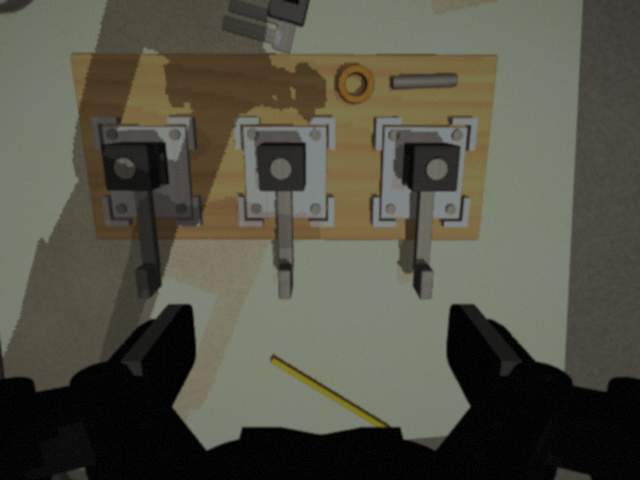

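Wrist view: pin heads at about (124,168), (282,170) and (440,169). The tab tops sit near (149,280), (286,282) and (423,283), and the arms point towards the robot. I'll move towards the tray-side bracket, take a second view, and triangulate.

```bash
cp pics/last_wrist.npy pics/w1.npy; python3 -m inch '[{"delta_pos":[-3,-3,2],"rotation":[0,0,0]},{"delta_pos":[-3,-4,2],"rotation":[0,0,0]},{"delta_pos":[-2,-4,2],"rotation":[0,0,0]},{"delta_pos":[0,0,0],"rotation":[0,0,0]},{"delta_pos":[0,0,0],"rotation":[0,0,0]},{"delta_pos":[0,0,0],"rotation":[0,0,0]}]'
python3 -c "
from h import *
grab('wrist','w2.png')
import cv2
for n,c,cr in(('a',np.load('pics/w1.npy',allow_pickle=True).item(),(110,310,80,480)),('b',last('wrist'),None)):
  g=c['color'][:,:,::-1]
  if cr: g=g[cr[0]:cr[1],cr[2]:cr[3]]
  g=cv2.resize(g,None,fx=2 if cr else 1,fy=2 if cr else 1,interpolation=cv2.INTER_CUBIC)
  g=np.clip(g.astype(float)*1.6,0,255).astype(np.uint8)
  cv2.imwrite('pics/z%s.png'%n,g)"
```

```text
time_s: 2.6
eef_pos: [0.5027, -0.0229, 0.2339]
eef_rot: [0.001, 0.999, -0.033, 0.001]
wrist_force: [0.2, 0.3, 0.2]
opening: 0.999
```

View pics/za.png

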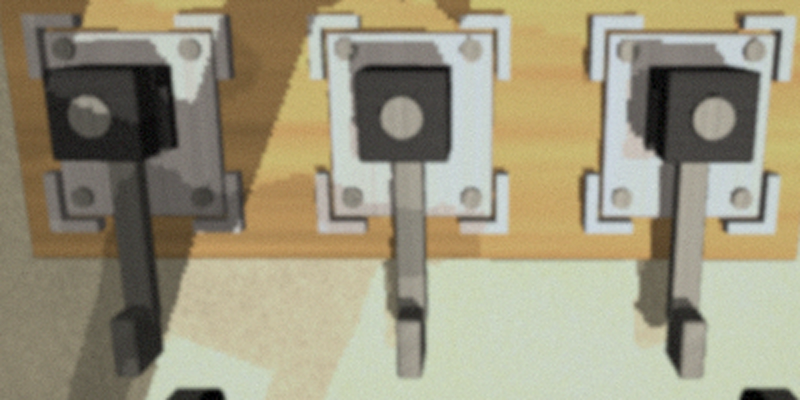

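View pics/zb.png

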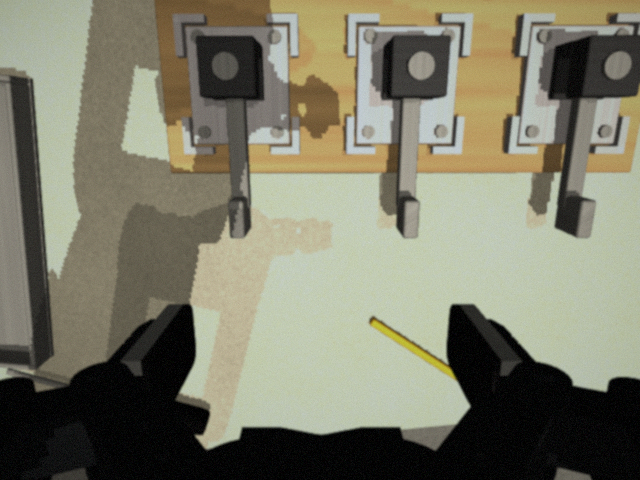

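```bash
python3 -c "
from h import *
np.set_printoptions(precision=4,suppress=True)
a=np.load('pics/w1.npy',allow_pickle=True).item();b=last('wrist')
t=last('top')
za=lambda u,v:(u/2+80,v/2+110)
P=[((90,117),(225.5,65)),((401,118),(421,65.5)),((714,118),(619.5,65))]
T=[((124,374),(238.5,236)),((410,376),(410,236)),((693,376),(582,235))]
for n,L,z in(('pin',P,.065),('tabedge',T,.059)):
  for p,q in L: print(n,tri(a,za(*p),b,q),plane(a,*za(*p),z),plane(b,*q,z))
def bd(p): # board corners in w1
  return plane(a,*p,.008)
for p in[(72,55),(496,55),(478,239),(97,239)]: print(bd(p))
"
```

```text
pin (array([0.6117, 0.0358, 0.0664]), np.float64(0.0006630369193420527)) [0.6113 0.0362 0.065 ] [0.6121 0.0363 0.065 ]
pin (array([ 0.6029, -0.0979,  0.0652]), np.float64(0.0003515142949547359)) [ 0.6027 -0.098   0.065 ] [ 0.6031 -0.0978  0.065 ]
pin (array([ 0.5946, -0.2327,  0.067 ]), np.float64(0.000479895742934533)) [ 0.5946 -0.2331  0.065 ] [ 0.5945 -0.2341  0.065 ]
tabedge (array([0.4913, 0.0416, 0.0659]), np.float64(0.0012629944275671069)) [0.4891 0.0452 0.059 ] [0.489  0.0428 0.059 ]
tabedge (array([ 0.4795, -0.0908,  0.0575]), np.float64(0.0007245589264492983)) [ 0.4798 -0.0911  0.059 ] [ 0.4803 -0.0904  0.059 ]
tabedge (array([ 0.4704, -0.227 ,  0.0549]), np.float64(0.0013393880563109485)) [ 0.4716 -0.2262  0.059 ] [ 0.4723 -0.224   0.059 ]
[0.7137 0.0926 0.008 ]
[ 0.6898 -0.3018  0.008 ]
[ 0.512  -0.2919  0.008 ]
[0.5361 0.1053 0.008 ]
```

```bash
python3 -m inch '[{"delta_pos":[-0.5,-3.3,0],"rotation":[0,0,0]},{"delta_pos":[0,-3.3,2],"rotation":[0,0,0]},{"delta_pos":[0,0,3],"rotation":[0,0,0]},{"delta_pos":[0,0,3],"rotation":[0,0,0]},{"delta_pos":[0,0,3],"rotation":[0,0,0]},{"delta_pos":[0,0,0],"rotation":[0,0,0]},{"delta_pos":[0,0,0],"rotation":[0,0,0]}]' 4.0
python3 -c "
from h import *
c=grab('wrist','w3.png');print(get_obs()['eef_pos'],rot(get_obs()['eef_rot'])[:,0])
"
```

```text
time_s: 3.35
eef_pos: [0.5018, 0.0441, 0.1233]
eef_rot: [0.0, 0.999, -0.032, -0.0]
wrist_force: [0.4, 0.0, 0.4]
opening: 0.464
[0.50259196 0.04407453 0.1242943 ] [ 0.99792248 -0.06439056  0.00214219]
```

View pics/w3.png

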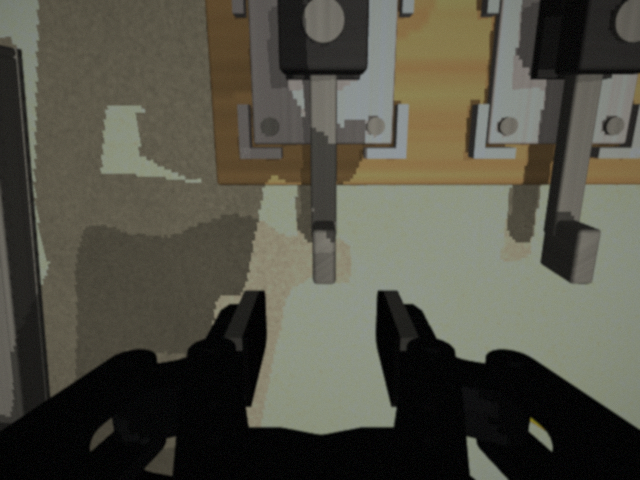

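Wrist view: tab 1 (column 324) is centred between the finger tips (265 and 377). Descending to straddle it.

```bash
python3 -m inch '[{"delta_pos":[0,0,3],"rotation":[0,0,0]},{"delta_pos":[0,0,3],"rotation":[0,0,0]},{"delta_pos":[0,0,2.5],"rotation":[0,0,0]},{"delta_pos":[0,0,1],"rotation":[0,0,0]},{"delta_pos":[0,0,0],"rotation":[0,0,0]},{"delta_pos":[0,-0.4,0],"rotation":[0,0,0]},{"delta_pos":[0,-0.4,0],"rotation":[0,0,0]},{"delta_pos":[0,0,0],"rotation":[0,0,0]}]'
python3 -c "
from h import *
c=grab('wrist','w4.png');print(get_obs()['eef_pos'],get_obs()['wrist_force'])
"
```

```text
time_s: 4.2
eef_pos: [0.5027, 0.0535, 0.0291]
eef_rot: [0.0, 1.0, -0.031, 0.001]
wrist_force: [0.4, 0.4, 0.4]
opening: 0.472
[0.5024782  0.05332875 0.02883469] [0.39703569 0.15067175 0.12504305]
```

View pics/w4.png

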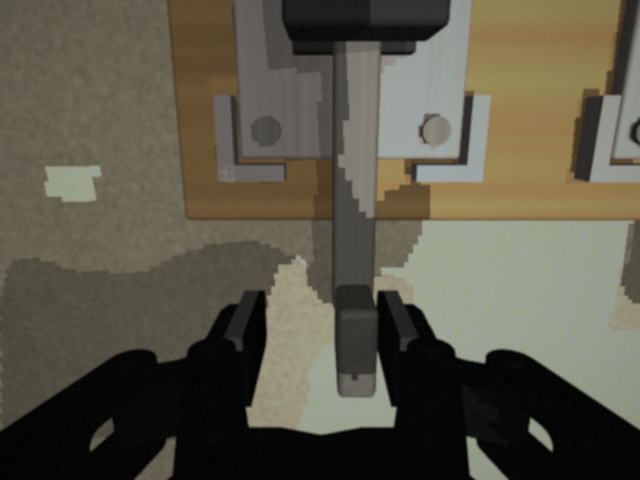

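The right finger is nearly at the tab. I'll press on towards the tray in small steps and watch the force.

```bash
for i in 1; do python3 -m inch '[{"delta_pos":[0,-0.3,0],"rotation":[0,0,0]},{"delta_pos":[0,0,0],"rotation":[0,0,0]}]';  python3 -m inch '[{"delta_pos":[0,-0.2,0],"rotation":[0,0,0]},{"delta_pos":[0,0,0],"rotation":[0,0,0]}]';  python3 -m inch '[{"delta_pos":[0,-0.2,0],"rotation":[0,0,0]},{"delta_pos":[0,0,0],"rotation":[0,0,0]}]'; done
```

```text
time_s: 4.45
eef_pos: [0.502, 0.0563, 0.028]
eef_rot: [-0.0, 1.0, -0.031, 0.0]
wrist_force: [-0.3, 0.4, 0.2]
opening: 0.464
time_s: 4.65
eef_pos: [0.5019, 0.0582, 0.0277]
eef_rot: [-0.0, 1.0, -0.032, -0.0]
wrist_force: [-0.0, 0.3, 0.8]
opening: 0.469
time_s: 4.85
eef_pos: [0.502, 0.0602, 0.0277]
eef_rot: [-0.0, 1.0, -0.032, -0.0]
wrist_force: [0.2, 0.7, -0.4]
opening: 0.469
```

```bash
for i in 1; do python3 -m inch '[{"delta_pos":[0,-0.1,0],"rotation":[0,0,0]},{"delta_pos":[0,0,0],"rotation":[0,0,0]}]';  python3 -m inch '[{"delta_pos":[0,-0.1,0],"rotation":[0,0,0]},{"delta_pos":[0,0,0],"rotation":[0,0,0]}]'; done
python3 -c "
from h import *
c=grab('wrist','w5.png');print(get_obs()['eef_pos'],get_obs()['wrist_force'])
"
```

```text
time_s: 5.05
eef_pos: [0.5021, 0.0611, 0.0277]
eef_rot: [-0.0, 1.0, -0.032, -0.0]
wrist_force: [-0.1, -0.4, 0.4]
opening: 0.47
time_s: 5.25
eef_pos: [0.5022, 0.0621, 0.0277]
eef_rot: [-0.0, 1.0, -0.032, -0.0]
wrist_force: [0.8, 0.6, -0.7]
opening: 0.471
[0.50217046 0.06205408 0.02772485] [-0.20336142  0.09008512 -0.48069851]
```

View pics/w5.png

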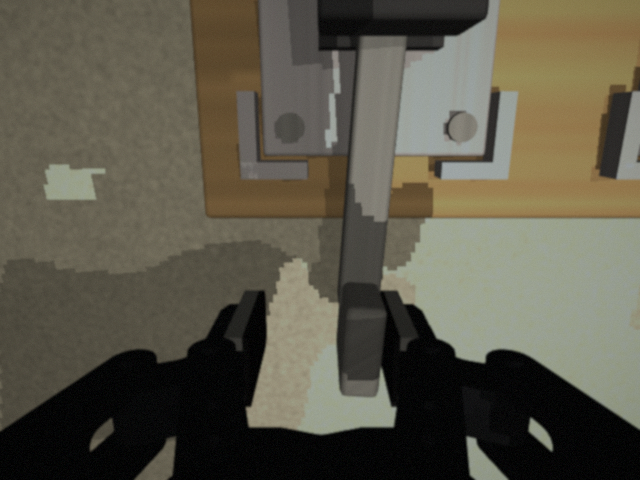

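```bash
cat >> h.py <<'E'
PINS=np.array([[.6119,.0361],[.603,-.0979],[.5946,-.2333]])
X=np.array([.998,-.0635]);Y=np.array([.0635,.998])
def armang(c,pts,i,z):
    # pts: centreline pixels at height z, angle about PINS[i]
    for u,v in pts:
        p=plane(c,u,v,z)[:2]-PINS[i]; print("ang",round(float(np.arctan2(p@Y,-(p@X))),4),"r",round(float(np.hypot(*p)),4))
E
python3 -c "
from h import *
c=last('wrist')
g=c['color'][270:410,240:420,::-1]; cv2.imwrite('pics/z5.png',cv2.resize(np.clip(g*1.6,0,255).astype(np.uint8),None,fx=4,fy=4,interpolation=cv2.INTER_CUBIC))
armang(c,[(360,385),(365,320)],0,.059)
"
```

```text
ang 0.0662 r 0.1207
ang 0.0716 r 0.0991
```

View pics/z5.png

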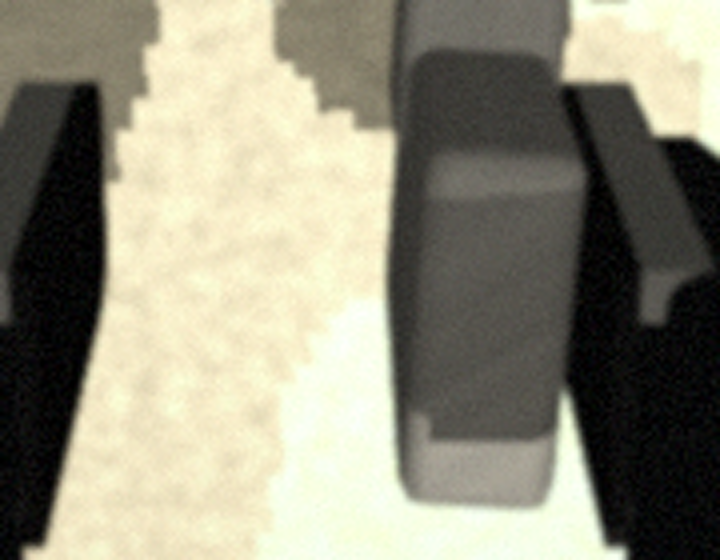

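The arm angle is about 0.07 rad with no force on it, so this looks like the loose bracket. Carrying on to the stop.

```bash
for i in 1; do python3 -m inch '[{"delta_pos":[0,-0.2,0],"rotation":[0,0,0]},{"delta_pos":[0,-0.2,0],"rotation":[0,0,0]},{"delta_pos":[0,0,0],"rotation":[0,0,0]}]';  python3 -m inch '[{"delta_pos":[0,-0.1,0],"rotation":[0,0,0]},{"delta_pos":[0,0,0],"rotation":[0,0,0]}]';python3 -m inch '[{"delta_pos":[0,-0.1,0],"rotation":[0,0,0]},{"delta_pos":[0,0,0],"rotation":[0,0,0]}]'; done
python3 -c "
from h import *
c=grab('wrist','w6.png');print(get_obs()['eef_pos'],get_obs()['wrist_force'])
"
```

```text
time_s: 5.6
eef_pos: [0.5024, 0.0663, 0.0277]
eef_rot: [-0.0, 1.0, -0.031, 0.0]
wrist_force: [-0.8, -0.4, 1.1]
opening: 0.465
time_s: 5.8
eef_pos: [0.5025, 0.0671, 0.0277]
eef_rot: [-0.0, 1.0, -0.032, 0.0]
wrist_force: [-1.2, 0.0, -0.4]
opening: 0.474
time_s: 6.0
eef_pos: [0.5026, 0.0681, 0.0277]
eef_rot: [-0.0, 1.0, -0.032, 0.0]
wrist_force: [-0.7, 0.9, -0.1]
opening: 0.468
[0.50254046 0.06807044 0.02771928] [ 0.17444468 -0.55966916  0.18115489]
```

View pics/w6.png

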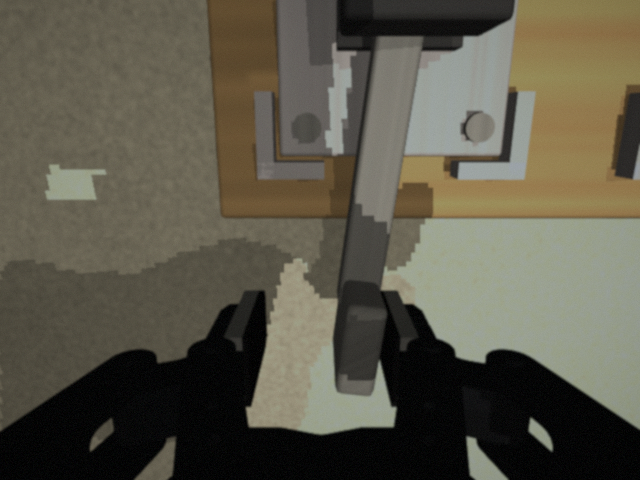

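```bash
python3 -c "
from h import *
armang(last('wrist'),[(354,388),(366,320)],0,.059)"; for i in 1; do  python3 -m inch '[{"delta_pos":[0,-0.1,0],"rotation":[0,0,0]},{"delta_pos":[0,0,0],"rotation":[0,0,0]}]';python3 -m inch '[{"delta_pos":[0,-0.1,0],"rotation":[0,0,0]},{"delta_pos":[0,0,0],"rotation":[0,0,0]}]'; done
```

```text
ang 0.129 r 0.1225
ang 0.1285 r 0.0996
time_s: 6.25
eef_pos: [0.5026, 0.069, 0.0277]
eef_rot: [0.0, 1.0, -0.032, 0.0]
wrist_force: [-1.0, 0.4, 0.0]
opening: 0.469
time_s: 6.45
eef_pos: [0.5027, 0.0699, 0.0277]
eef_rot: [0.0, 1.0, -0.032, 0.0]
wrist_force: [-0.3, -1.7, 0.6]
opening: 0.464
```

```bash
python3 -m inch '[{"delta_pos":[0,1,0],"rotation":[0,0,0]},{"delta_pos":[0,1,0],"rotation":[0,0,0]},{"delta_pos":[0,0.5,0],"rotation":[0,0,0]},{"delta_pos":[0,0.5,0],"rotation":[0,0,0]},{"delta_pos":[0,0.5,0],"rotation":[0,0,0]},{"delta_pos":[0,0.5,0],"rotation":[0,0,0]},{"delta_pos":[0,0.5,0],"rotation":[0,0,0]},{"delta_pos":[0,0.3,0],"rotation":[0,0,0]},{"delta_pos":[0,0,0],"rotation":[0,0,0]}]';python3 -m inch '[{"delta_pos":[0,0.2,0],"rotation":[0,0,0]},{"delta_pos":[0,0,0],"rotation":[0,0,0]}]'
python3 -c "
from h import *
c=grab('wrist','w7.png');print(get_obs()['eef_pos'],get_obs()['wrist_force'])
"
```

```text
time_s: 7.35
eef_pos: [0.4997, 0.0217, 0.0278]
eef_rot: [0.0, 0.999, -0.032, 0.0]
wrist_force: [0.2, -0.5, -0.1]
opening: 0.466
time_s: 7.55
eef_pos: [0.4996, 0.02, 0.0278]
eef_rot: [0.0, 1.0, -0.032, 0.0]
wrist_force: [0.7, -0.5, 0.6]
opening: 0.473
[0.49954452 0.02011437 0.02773769] [-0.20986213 -0.32921914 -0.66346568]
```

View pics/w7.png

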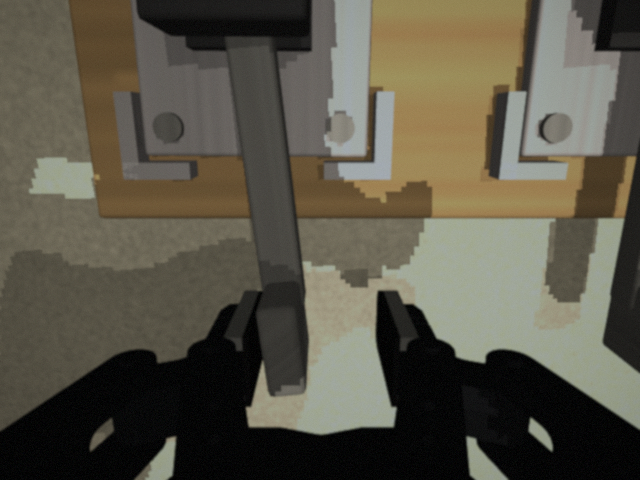

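```bash
python3 -c "
from h import *
armang(last('wrist'),[(288,390),(284,320)],0,.059)"; python3 -m inch '[{"delta_pos":[0,0.2,0],"rotation":[0,0,0]},{"delta_pos":[0,0,0],"rotation":[0,0,0]}]';python3 -m inch '[{"delta_pos":[0,0.1,0],"rotation":[0,0,0]},{"delta_pos":[0,0,0],"rotation":[0,0,0]}]'
```

```text
ang -0.1006 r 0.1227
ang -0.1174 r 0.0994
time_s: 7.8
eef_pos: [0.4994, 0.018, 0.0277]
eef_rot: [0.0, 1.0, -0.032, 0.0]
wrist_force: [-0.5, -0.2, -0.6]
opening: 0.471
time_s: 8.0
eef_pos: [0.4994, 0.0172, 0.0278]
eef_rot: [-0.0, 0.999, -0.032, 0.0]
wrist_force: [1.0, 1.0, -0.6]
opening: 0.468
```

```bash
python3 -m inch '[{"delta_pos":[0,0.1,0],"rotation":[0,0,0]},{"delta_pos":[0,0,0],"rotation":[0,0,0]}]';python3 -m inch '[{"delta_pos":[0,0.1,0],"rotation":[0,0,0]},{"delta_pos":[0,0,0],"rotation":[0,0,0]}]'
python3 -c "
from h import *
c=grab('wrist','w8.png');g=c['color'][270:410,220:420,::-1]; cv2.imwrite('pics/z8.png',cv2.resize(np.clip(g*1.6,0,255).astype(np.uint8),None,fx=4,fy=4,interpolation=cv2.INTER_CUBIC))
"
```

```text
time_s: 8.2
eef_pos: [0.4993, 0.0162, 0.0277]
eef_rot: [-0.0, 1.0, -0.032, 0.0]
wrist_force: [0.1, 2.3, -0.1]
opening: 0.469
time_s: 8.4
eef_pos: [0.4992, 0.0151, 0.0277]
eef_rot: [-0.0, 1.0, -0.032, 0.0]
wrist_force: [-0.0, 2.1, 0.1]
opening: 0.467
```

View pics/w8.png

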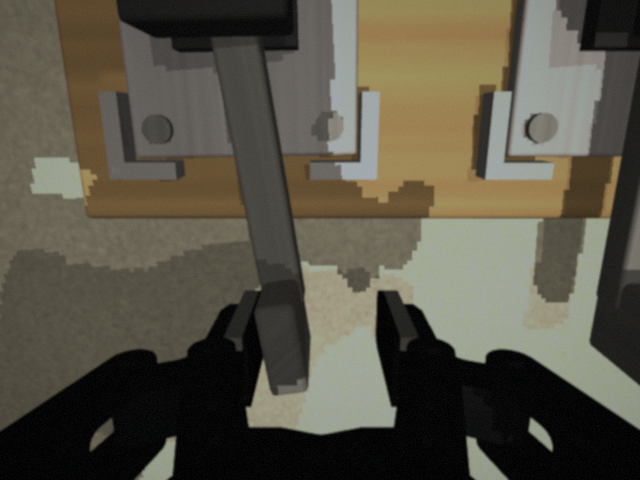

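Force holds at about 2 N at the away stop. Bracket 1 swings roughly ±0.13 rad, so it is the loose one. I'll still rock the other two in order. Lifting and moving to the middle tab.

```bash
python3 -m inch '[{"delta_pos":[0,-0.8,0],"rotation":[0,0,0]},{"delta_pos":[0,0,-3],"rotation":[0,0,0]},{"delta_pos":[0,0,-3],"rotation":[0,0,0]},{"delta_pos":[0,0,-1],"rotation":[0,0,0]},{"delta_pos":[0,3.8,0],"rotation":[0,0,0]},{"delta_pos":[0,3.8,0],"rotation":[0,0,0]},{"delta_pos":[0,3.8,0],"rotation":[0,0,0]},{"delta_pos":[0,0,0],"rotation":[0,0,0]},{"delta_pos":[0,0,0],"rotation":[0,0,0]}]'
python3 -c "
from h import *
c=grab('wrist','w9.png');print(get_obs()['eef_pos'],get_obs()['wrist_force'])
"
```

```text
time_s: 9.35
eef_pos: [0.492, -0.091, 0.0972]
eef_rot: [-0.0, 0.999, -0.033, -0.0]
wrist_force: [-0.8, 0.1, 0.1]
opening: 0.469
[ 0.49200247 -0.09014712  0.09715824] [0.44718581 0.20612733 0.26905977]
```

View pics/w9.png

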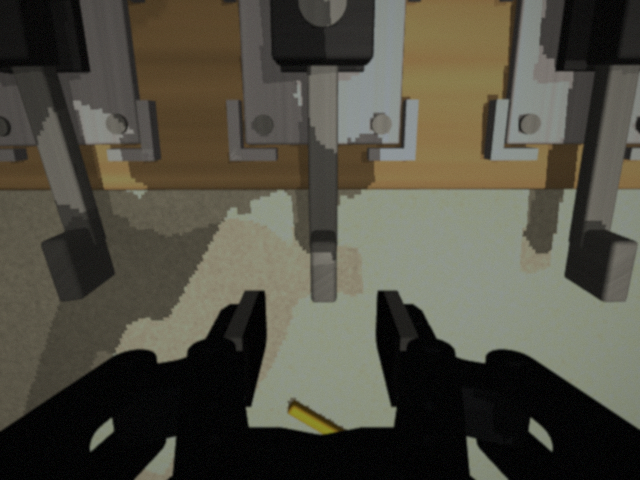

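Tab 2 (column 323) is centred between the fingers. Descending and rocking it.

```bash
python3 -m inch '[{"delta_pos":[0,0,3],"rotation":[0,0,0]},{"delta_pos":[0,0,3],"rotation":[0,0,0]},{"delta_pos":[0,0,0.9],"rotation":[0,0,0]},{"delta_pos":[0,0,0],"rotation":[0,0,0]},{"delta_pos":[0,-0.5,0],"rotation":[0,0,0]},{"delta_pos":[0,-0.5,0],"rotation":[0,0,0]},{"delta_pos":[0,-0.2,0],"rotation":[0,0,0]},{"delta_pos":[0,0,0],"rotation":[0,0,0]}]';python3 -m inch '[{"delta_pos":[0,-0.1,0],"rotation":[0,0,0]},{"delta_pos":[0,0,0],"rotation":[0,0,0]}]';python3 -m inch '[{"delta_pos":[0,-0.1,0],"rotation":[0,0,0]},{"delta_pos":[0,0,0],"rotation":[0,0,0]}]'
python3 -c "
from h import *
c=grab('wrist','w10.png');print(get_obs()['eef_pos'],get_obs()['wrist_force'])
"
```

```text
time_s: 10.2
eef_pos: [0.4939, -0.0784, 0.0296]
eef_rot: [0.0, 1.0, -0.031, 0.001]
wrist_force: [0.0, 0.8, 0.5]
opening: 0.467
time_s: 10.4
eef_pos: [0.4934, -0.0777, 0.0289]
eef_rot: [0.0, 1.0, -0.032, 0.0]
wrist_force: [0.1, -0.4, 0.9]
opening: 0.47
time_s: 10.6
eef_pos: [0.4934, -0.0767, 0.0287]
eef_rot: [-0.0, 0.999, -0.032, -0.0]
wrist_force: [-0.2, -0.2, 0.1]
opening: 0.468
[ 0.4933245  -0.07675002  0.02869336] [ 0.28664937 -0.4689297   0.21724696]
```

View pics/w10.png

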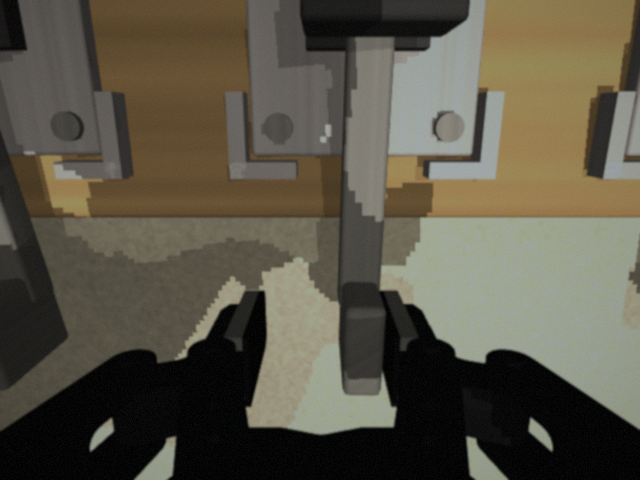

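```bash
python3 -c "
from h import *
armang(last('wrist'),[(361,390),(365,320)],1,.059)";python3 -m inch '[{"delta_pos":[0,-0.1,0],"rotation":[0,0,0]},{"delta_pos":[0,0,0],"rotation":[0,0,0]}]';python3 -m inch '[{"delta_pos":[0,-0.1,0],"rotation":[0,0,0]},{"delta_pos":[0,0,0],"rotation":[0,0,0]}]';python3 -m inch '[{"delta_pos":[0,-0.1,0],"rotation":[0,0,0]},{"delta_pos":[0,0,0],"rotation":[0,0,0]}]'
```

```text
ang 0.0221 r 0.1225
ang 0.0216 r 0.0989
time_s: 10.85
eef_pos: [0.4934, -0.0757, 0.0287]
eef_rot: [-0.0, 0.999, -0.032, -0.0]
wrist_force: [0.4, -0.6, 0.6]
opening: 0.472
time_s: 11.05
eef_pos: [0.4934, -0.0748, 0.0287]
eef_rot: [0.0, 1.0, -0.032, -0.0]
wrist_force: [0.2, -0.5, -0.0]
opening: 0.468
time_s: 11.25
eef_pos: [0.4935, -0.0737, 0.0287]
eef_rot: [0.0, 1.0, -0.032, -0.0]
wrist_force: [-0.4, -2.2, 0.3]
opening: 0.471
```

```bash
python3 -m inch '[{"delta_pos":[0,-0.05,0],"rotation":[0,0,0]},{"delta_pos":[0,0,0],"rotation":[0,0,0]},{"delta_pos":[0,0,0],"rotation":[0,0,0]}]'
python3 -c "
from h import *
c=grab('wrist','w11.png');print(get_obs()['eef_pos'],get_obs()['wrist_force'])
"
```

```text
time_s: 11.55
eef_pos: [0.4936, -0.0732, 0.0287]
eef_rot: [-0.0, 1.0, -0.032, -0.0]
wrist_force: [-1.3, -1.9, -0.6]
opening: 0.468
[ 0.49358113 -0.07318211  0.02868348] [-0.58783588 -0.940714   -0.72782054]
```

View pics/w11.png

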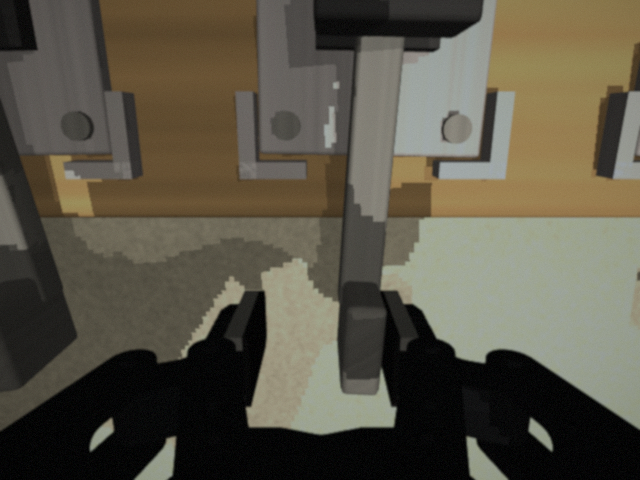

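The stop is felt at about 2 N. Now the other way.

```bash
python3 -m inch '[{"delta_pos":[0,1,0],"rotation":[0,0,0]},{"delta_pos":[0,1,0],"rotation":[0,0,0]},{"delta_pos":[0,0.4,0],"rotation":[0,0,0]},{"delta_pos":[0,0.4,0],"rotation":[0,0,0]},{"delta_pos":[0,0.3,0],"rotation":[0,0,0]},{"delta_pos":[0,0,0],"rotation":[0,0,0]},{"delta_pos":[0,0,0],"rotation":[0,0,0]}]';python3 -m inch '[{"delta_pos":[0,0.1,0],"rotation":[0,0,0]},{"delta_pos":[0,0,0],"rotation":[0,0,0]}]';python3 -m inch '[{"delta_pos":[0,0.1,0],"rotation":[0,0,0]},{"delta_pos":[0,0,0],"rotation":[0,0,0]}]'
python3 -c "
from h import *
c=grab('wrist','w12.png');print(get_obs()['eef_pos'],get_obs()['wrist_force'])
"
```

```text
time_s: 12.3
eef_pos: [0.4916, -0.1041, 0.0287]
eef_rot: [-0.0, 0.999, -0.032, -0.0]
wrist_force: [-0.4, 0.3, 0.4]
opening: 0.465
time_s: 12.5
eef_pos: [0.4916, -0.105, 0.0287]
eef_rot: [0.0, 1.0, -0.031, 0.0]
wrist_force: [0.7, 0.1, 0.5]
opening: 0.469
time_s: 12.7
eef_pos: [0.4915, -0.1061, 0.0287]
eef_rot: [-0.0, 1.0, -0.032, -0.0]
wrist_force: [-0.9, 1.1, -0.6]
opening: 0.464
[ 0.49154771 -0.10612293  0.02873835] [-0.50918784  0.13016246 -0.44958069]
```

View pics/w12.png

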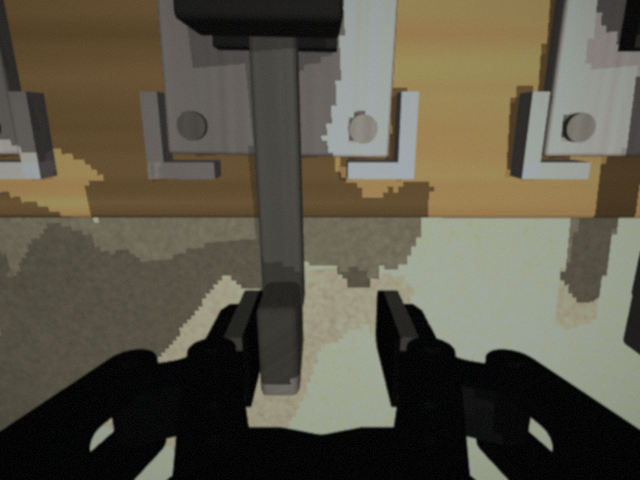

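```bash
python3 -c "
from h import *
armang(last('wrist'),[(281,388),(283,320)],1,.059)";python3 -m inch '[{"delta_pos":[0,0.1,0],"rotation":[0,0,0]},{"delta_pos":[0,0,0],"rotation":[0,0,0]}]';python3 -m inch '[{"delta_pos":[0,0.1,0],"rotation":[0,0,0]},{"delta_pos":[0,0,0],"rotation":[0,0,0]}]';python3 -m inch '[{"delta_pos":[0,0.1,0],"rotation":[0,0,0]},{"delta_pos":[0,0,0],"rotation":[0,0,0]},{"delta_pos":[0,0,0],"rotation":[0,0,0]}]'
```

```text
ang -0.0182 r 0.1217
ang -0.0339 r 0.0989
time_s: 12.95
eef_pos: [0.4914, -0.107, 0.0287]
eef_rot: [-0.0, 0.999, -0.032, -0.0]
wrist_force: [-0.7, 1.6, 0.7]
opening: 0.466
time_s: 13.15
eef_pos: [0.4913, -0.1081, 0.0287]
eef_rot: [-0.0, 1.0, -0.032, -0.0]
wrist_force: [0.3, 2.4, 0.6]
opening: 0.465
time_s: 13.45
eef_pos: [0.4912, -0.1092, 0.0287]
eef_rot: [-0.0, 0.999, -0.032, -0.0]
wrist_force: [-1.4, 2.1, 0.7]
opening: 0.469
```

```bash
python3 -m inch '[{"delta_pos":[0,-0.8,0],"rotation":[0,0,0]},{"delta_pos":[0,0,-3],"rotation":[0,0,0]},{"delta_pos":[0,0,-3],"rotation":[0,0,0]},{"delta_pos":[0,0,-1],"rotation":[0,0,0]},{"delta_pos":[0.1,4.2,0],"rotation":[0,0,0]},{"delta_pos":[0,4.2,0],"rotation":[0,0,0]},{"delta_pos":[0,4.1,0],"rotation":[0,0,0]},{"delta_pos":[0,0,0],"rotation":[0,0,0]},{"delta_pos":[0,0,0],"rotation":[0,0,0]}]'
python3 -c "
from h import *
c=grab('wrist','w13.png');print(get_obs()['eef_pos'],get_obs()['wrist_force'])
"
```

```text
time_s: 14.35
eef_pos: [0.4845, -0.2264, 0.0981]
eef_rot: [-0.0, 0.999, -0.033, -0.0]
wrist_force: [0.4, -0.1, -0.7]
opening: 0.466
[ 0.48444242 -0.22533996  0.09801912] [0.06997462 0.16030664 0.44831228]
```

View pics/w13.png

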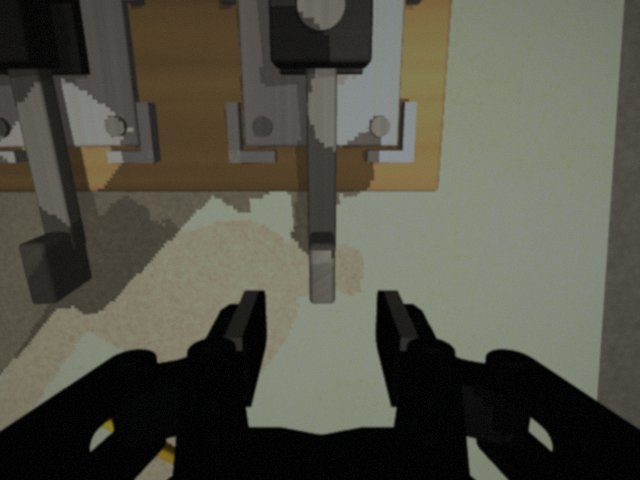

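Tab 3 (column 322) is centred between the fingers. Same procedure.

```bash
python3 -m inch '[{"delta_pos":[0,0,3],"rotation":[0,0,0]},{"delta_pos":[0,0,3],"rotation":[0,0,0]},{"delta_pos":[0,0,0.9],"rotation":[0,0,0]},{"delta_pos":[0,0,0],"rotation":[0,0,0]},{"delta_pos":[0,-0.5,0],"rotation":[0,0,0]},{"delta_pos":[0,-0.5,0],"rotation":[0,0,0]},{"delta_pos":[0,-0.4,0],"rotation":[0,0,0]},{"delta_pos":[0,0,0],"rotation":[0,0,0]}]';python3 -m inch '[{"delta_pos":[0,-0.1,0],"rotation":[0,0,0]},{"delta_pos":[0,0,0],"rotation":[0,0,0]}]';python3 -m inch '[{"delta_pos":[0,-0.1,0],"rotation":[0,0,0]},{"delta_pos":[0,0,0],"rotation":[0,0,0]}]';python3 -m inch '[{"delta_pos":[0,-0.1,0],"rotation":[0,0,0]},{"delta_pos":[0,0,0],"rotation":[0,0,0]}]'
python3 -c "
from h import *
c=grab('wrist','w14.png');print(get_obs()['eef_pos'],get_obs()['wrist_force'])
"
```

```text
time_s: 15.2
eef_pos: [0.4863, -0.2116, 0.0306]
eef_rot: [0.0, 1.0, -0.031, 0.001]
wrist_force: [-0.6, 0.7, -0.4]
opening: 0.467
time_s: 15.4
eef_pos: [0.486, -0.2111, 0.03]
eef_rot: [0.0, 1.0, -0.032, 0.0]
wrist_force: [-0.1, -0.8, 0.3]
opening: 0.467
time_s: 15.6
eef_pos: [0.4859, -0.21, 0.0297]
eef_rot: [-0.0, 0.999, -0.032, -0.0]
wrist_force: [0.0, -0.5, -0.1]
opening: 0.466
time_s: 15.8
eef_pos: [0.486, -0.2093, 0.0297]
eef_rot: [0.0, 0.999, -0.032, 0.0]
wrist_force: [0.4, -1.9, -0.8]
opening: 0.469
[ 0.48599525 -0.20927326  0.02973055] [-0.69523598 -1.27689602  0.28021751]
```

View pics/w14.png

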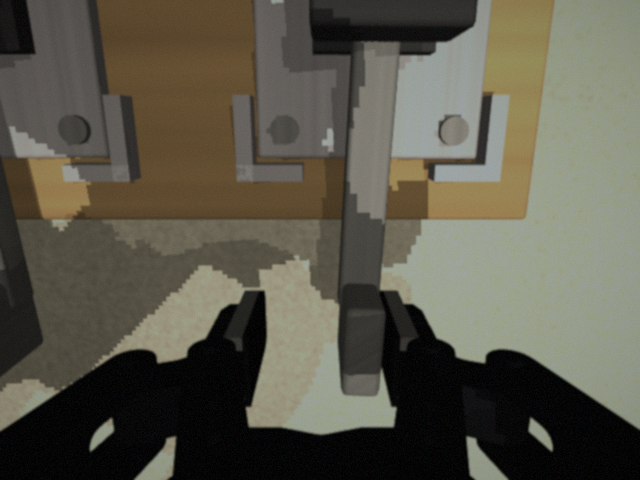

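```bash
python3 -m inch '[{"delta_pos":[0,-0.1,0],"rotation":[0,0,0]},{"delta_pos":[0,0,0],"rotation":[0,0,0]}]';python3 -m inch '[{"delta_pos":[0,-0.05,0],"rotation":[0,0,0]},{"delta_pos":[0,0,0],"rotation":[0,0,0]}]'
python3 -m inch '[{"delta_pos":[0,1,0],"rotation":[0,0,0]},{"delta_pos":[0,1,0],"rotation":[0,0,0]},{"delta_pos":[0,0.4,0],"rotation":[0,0,0]},{"delta_pos":[0,0.4,0],"rotation":[0,0,0]},{"delta_pos":[0,0.3,0],"rotation":[0,0,0]},{"delta_pos":[0,0.2,0],"rotation":[0,0,0]},{"delta_pos":[0,0,0],"rotation":[0,0,0]}]';python3 -m inch '[{"delta_pos":[0,0.1,0],"rotation":[0,0,0]},{"delta_pos":[0,0,0],"rotation":[0,0,0]}]';python3 -m inch '[{"delta_pos":[0,0.1,0],"rotation":[0,0,0]},{"delta_pos":[0,0,0],"rotation":[0,0,0]}]'
python3 -c "
from h import *
armang(last('wrist'),[(361,388),(364,320)],2,.059)
c=grab('wrist','w15.png');print(get_obs()['eef_pos'],get_obs()['wrist_force'])
"
```

```text
time_s: 16.05
eef_pos: [0.4861, -0.2081, 0.0298]
eef_rot: [0.0, 1.0, -0.032, 0.0]
wrist_force: [-0.3, -2.1, -0.4]
opening: 0.471
time_s: 16.25
eef_pos: [0.4861, -0.2075, 0.0297]
eef_rot: [0.0, 1.0, -0.032, 0.0]
wrist_force: [-0.0, -1.9, 0.3]
opening: 0.47
time_s: 16.95
eef_pos: [0.484, -0.2406, 0.0297]
eef_rot: [-0.0, 0.999, -0.032, -0.0]
wrist_force: [0.7, -0.5, 0.0]
opening: 0.47
time_s: 17.15
eef_pos: [0.4839, -0.2411, 0.0296]
eef_rot: [-0.0, 1.0, -0.031, -0.0]
wrist_force: [-0.4, -0.0, -0.2]
opening: 0.472
time_s: 17.35
eef_pos: [0.4838, -0.2421, 0.0296]
eef_rot: [-0.0, 1.0, -0.032, -0.0]
wrist_force: [-0.2, 2.0, -0.4]
opening: 0.468
ang 0.0455 r 0.1217
ang 0.0532 r 0.0987
[ 0.48381402 -0.24215473  0.02964344] [-1.12299844  2.19930146  0.67399481]
```

View pics/w15.png

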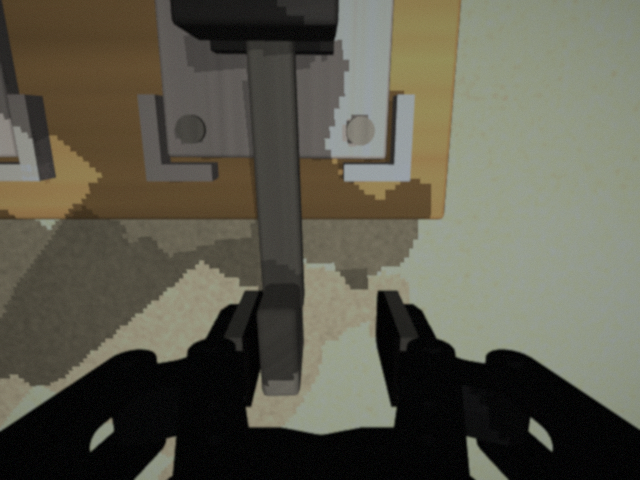

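```bash
python3 -m inch '[{"delta_pos":[0,0.1,0],"rotation":[0,0,0]},{"delta_pos":[0,0,0],"rotation":[0,0,0]},{"delta_pos":[0,-0.8,0],"rotation":[0,0,0]},{"delta_pos":[0,0,-4],"rotation":[0,0,0]},{"delta_pos":[0,0,-4],"rotation":[0,0,0]},{"delta_pos":[1.5,-4,-1.5],"rotation":[0,0,0]},{"delta_pos":[1.5,-4,-1.5],"rotation":[0,0,0]},{"delta_pos":[1.5,-4,-1.5],"rotation":[0,0,0]},{"delta_pos":[1.5,-4,-1.5],"rotation":[0,0,0]},{"delta_pos":[0,-4.4,-1.5],"rotation":[0,0,0]}]'; python3 -m inch '[{"delta_pos":[0,-4.4,-1],"rotation":[0,0,0]},{"delta_pos":[0,-2,0],"rotation":[0,0,0]},{"delta_pos":[0,0,0],"rotation":[0,0,0]},{"delta_pos":[0,0,0],"rotation":[0,0,0]},{"delta_pos":[0,0,0],"rotation":[0,0,0]}]' 8.5
python3 -c "
from h import *
c=grab('wrist','w16.png');print(get_obs()['eef_pos'],get_obs()['wrist_force'])
"
```

```text
time_s: 18.4
eef_pos: [0.5587, -0.0344, 0.186]
eef_rot: [0.0, 0.999, -0.032, 0.001]
wrist_force: [0.2, -0.6, -0.1]
opening: 0.474
time_s: 18.9
eef_pos: [0.561, 0.0273, 0.1945]
eef_rot: [0.0, 0.999, -0.032, -0.0]
wrist_force: [-0.2, -0.4, 0.1]
opening: 0.994
[0.56103857 0.02705046 0.19443489] [ 1.03373315  0.23980415 -0.79589864]
```

View pics/w16.png

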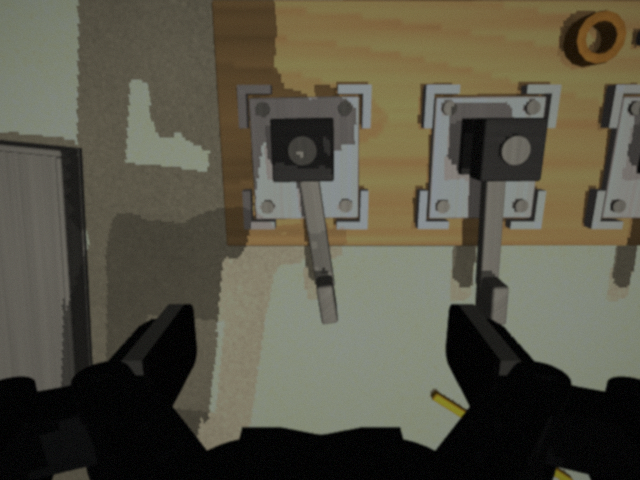

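```bash
python3 -c "
from h import *
c=last('wrist');o=get_obs();p=o['eef_pos']
Q=plane(c,302,151,.065)[:2];print('pin',Q)
Rt=rot(o['eef_rot'])
tgt=np.r_[Q-.006*X,.026];print(tgt, 'delta cm',Rt.T@(tgt-p)*100, Rt[:,0])
for q in[(263,109),(345,109),(267,206),(346,206)]: print(plane(c,*q,.016))
"
```

```text
pin [0.61124293 0.03675283]
[0.60525493 0.03713383 0.026     ] delta cm [ 4.35346205 -1.29796982 16.84141801] [ 9.97906842e-01 -6.46667976e-02 -3.73271744e-04]
[0.63976807 0.06506575 0.016     ]
[0.63596016 0.00560193 0.016     ]
[0.5682512  0.06916991 0.016     ]
[0.56434419 0.00831741 0.016     ]
```

```bash
python3 -m inch '[{"delta_pos":[2.2,-0.7,0],"rotation":[0,0,0]},{"delta_pos":[2.15,-0.6,0],"rotation":[0,0,0]},{"delta_pos":[0,0,3],"rotation":[0,0,0]},{"delta_pos":[0,0,3],"rotation":[0,0,0]},{"delta_pos":[0,0,3],"rotation":[0,0,0]},{"delta_pos":[0,0,0],"rotation":[0,0,0]},{"delta_pos":[0,0,0],"rotation":[0,0,0]}]' 
python3 -c "
from h import *
c=grab('wrist','w17.png');print(get_obs()['eef_pos'],get_obs()['wrist_force'])
"
```

```text
time_s: 19.65
eef_pos: [0.6052, 0.0375, 0.1046]
eef_rot: [-0.0, 0.999, -0.032, -0.001]
wrist_force: [-0.2, 0.0, 0.2]
opening: 0.992
[0.6062406  0.03755667 0.10600161] [ 1.30520033 -1.12201493  1.5324164 ]
```

View pics/w17.png

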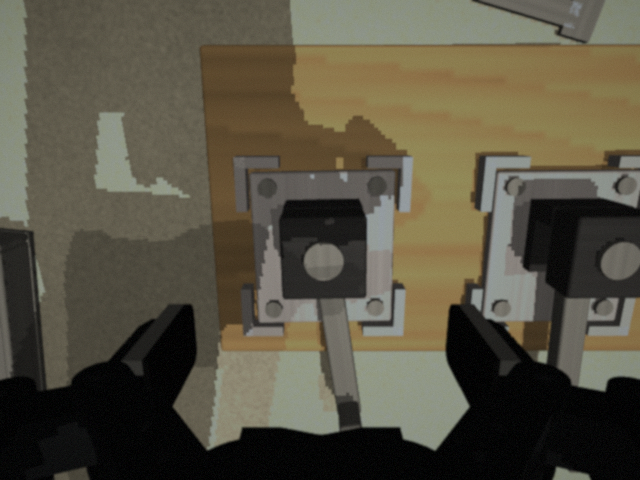

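The housing (pin at (324,261)) is centred between the fingers. Descending and gripping.

```bash
python3 -m inch '[{"delta_pos":[0,0,3],"rotation":[0,0,0]},{"delta_pos":[0,0,3],"rotation":[0,0,0]},{"delta_pos":[0,0,1.2],"rotation":[0,0,0]},{"delta_pos":[0,0,0.6],"rotation":[0,0,0]},{"delta_pos":[0,0,0],"rotation":[0,0,0]},{"delta_pos":[0,0,0],"rotation":[0,0,0]}]'; python3 -m inch '[{"delta_pos":[0,0,0],"rotation":[0,0,0]},{"delta_pos":[0,0,0],"rotation":[0,0,0]},{"delta_pos":[0,0,0],"rotation":[0,0,0]},{"delta_pos":[0,0,0],"rotation":[0,0,0]},{"delta_pos":[0,0,0],"rotation":[0,0,0]},{"delta_pos":[0,0,0],"rotation":[0,0,0]}]' 0
```

```text
time_s: 20.3
eef_pos: [0.6067, 0.0382, 0.0284]
eef_rot: [0.0, 1.0, -0.032, 0.001]
wrist_force: [-0.3, -0.5, -0.1]
opening: 0.998
time_s: 20.9
eef_pos: [0.6062, 0.0376, 0.0278]
eef_rot: [0.001, 1.0, -0.031, 0.001]
wrist_force: [-0.8, -3.4, 6.0]
opening: 0.461
```

```bash
python3 -m inch '[{"delta_pos":[0,0,-0.5],"rotation":[0,0,0]},{"delta_pos":[0,0,-0.5],"rotation":[0,0,0]},{"delta_pos":[0,0,-1],"rotation":[0,0,0]},{"delta_pos":[0,0,-1.5],"rotation":[0,0,0]},{"delta_pos":[0,0,-2],"rotation":[0,0,0]},{"delta_pos":[0,0,-2],"rotation":[0,0,0]},{"delta_pos":[0,0,-1.5],"rotation":[0,0,0]},{"delta_pos":[0,0,0],"rotation":[0,0,0]},{"delta_pos":[0,0,0],"rotation":[0,0,0]}]'
python3 -c "
from h import *
c=grab('wrist','w18.png');print(get_obs()['eef_pos'],get_obs()['wrist_force'],get_obs()['torque']); grab('side','s18.png');grab('top','t18.png')
"
```

```text
time_s: 21.8
eef_pos: [0.6052, 0.0386, 0.117]
eef_rot: [-0.0, 1.0, -0.032, 0.0]
wrist_force: [1.1, 0.2, -9.1]
opening: 0.462
[0.60460784 0.03869952 0.11599208] [-0.87688407 -0.2110764  -7.83931934] [-0.00117404 -0.08775637 -0.02233781]
```

View pics/s18.png

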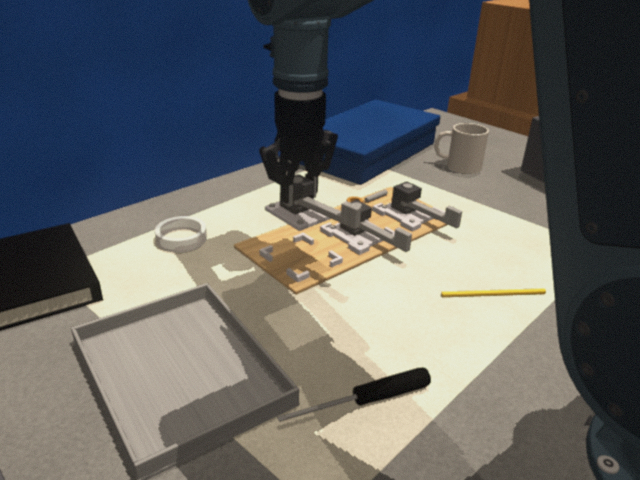

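View pics/w18.png

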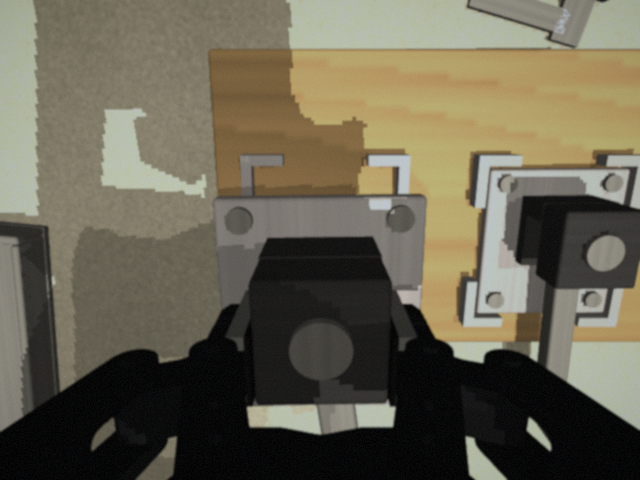

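View pics/t18.png

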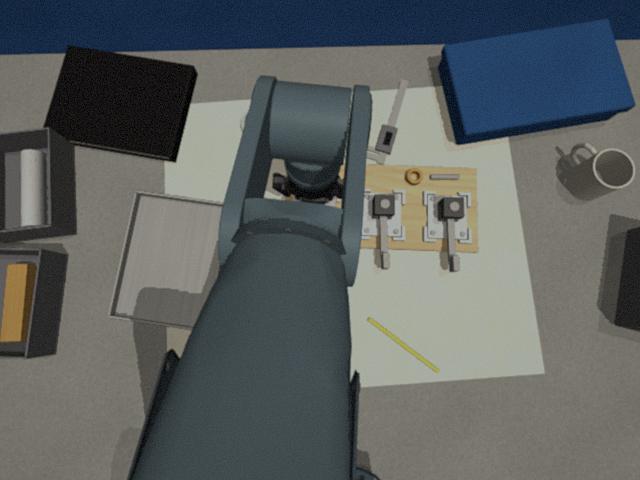

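The bracket is held level (8 N of weight, sound brackets untouched in the top view). Next I'll check the tray's pose with both fixed views.

```bash
python3 -c "
from h import *
np.set_printoptions(precision=4,suppress=True)
t=last('top');s=last('side')
tp=[(137,192),(232,204),(211,330),(111,315)]
C=[]
for p,q in zip(tp,[None]*4):
  w=plane(t,*p,.029);print(w,proj(s,w));C.append(w)
print('side-ray rim pts')
for q in[(76,324),(207,288),(297,389),(137,466)]: print(plane(s,*q,.029), [tri(t,p,s,q) for p in tp if tri(t,p,s,q)[1]<.015])
C=np.array(C)[:,:2];m=C.mean(0)
yaw=np.mean([np.arctan2(*(C[0]-C[3])[::-1]),np.arctan2(*(C[1]-C[2])[::-1]),np.arctan2(-(C[0]-C[1])[0],(C[0]-C[1])[1]),np.arctan2(-(C[3]-C[2])[0],(C[3]-C[2])[1])]);print(m,yaw)
o=get_obs();tx=np.array([np.cos(yaw),np.sin(yaw)])
# bracket origin -> tray x +0.03 ; tcp is +4mm (pin -6mm) from origin
tc=m+(.03+.004)*tx
x=rot(o['eef_rot'])[:,0];y0=np.arctan2(x[1],x[0])
print('tcp target',tc,'turn tool z',-(yaw-y0)); d=tc-o['eef_pos'][:2]
ty=np.array([np.sin(yaw),-np.cos(yaw)])
print('delta in final tool axes cm',d@tx*100,d@ty*100)
"
```

```text
[0.6465 0.4008 0.029 ] [ 76.784  327.3031]
[0.6166 0.2058 0.029 ] [211.0629 281.8573]
[0.3665 0.2439 0.029 ] [303.6106 383.3654]
[0.3995 0.4398 0.029 ] [141.8477 458.3222]
side-ray rim pts
[0.6539 0.3987 0.029 ] [(array([0.646 , 0.3998, 0.034 ]), np.float64(0.0025524261118853348))]
[0.6073 0.2194 0.029 ] [(array([0.6209, 0.2095, 0.0165]), np.float64(0.00314255862800441)), (array([0.3959, 0.3523, 0.2067]), np.float64(0.009635719292705151))]
[0.3649 0.256  0.029 ] [(array([0.3686, 0.2483, 0.0201]), np.float64(0.006542738205363303))]
[0.3944 0.448  0.029 ] [(array([0.4003, 0.4449, 0.0202]), np.float64(0.002324510180863938))]
[0.5073 0.3226] -0.1567390116045033
tcp target [0.5408 0.3173] turn tool z 0.0935345402018633
delta in final tool axes cm -10.612476914620146 -26.533455666132248
```

```bash
python3 -m inch '[{"delta_pos":[0,0,-1],"rotation":[0,0,0.05]},{"delta_pos":[0,0,0],"rotation":[0,0,0.044]},{"delta_pos":[-0.8,-2,0],"rotation":[0,0,0]},{"delta_pos":[-1.2,-3,0],"rotation":[0,0,0]},{"delta_pos":[-1.2,-3,0],"rotation":[0,0,0]},{"delta_pos":[-1.2,-3,0],"rotation":[0,0,0]},{"delta_pos":[-1.2,-3,0],"rotation":[0,0,0]},{"delta_pos":[-1.2,-3,0],"rotation":[0,0,0]},{"delta_pos":[-1.2,-3,0],"rotation":[0,0,0]},{"delta_pos":[-1.2,-3,0],"rotation":[0,0,0]}]'; python3 -m inch '[{"delta_pos":[-1,-2.5,0],"rotation":[0,0,0]},{"delta_pos":[-0.4,-1,0],"rotation":[0,0,0]},{"delta_pos":[0,0,0],"rotation":[0,0,0]},{"delta_pos":[0,0,0],"rotation":[0,0,0]}]'
python3 -c "
from h import *
c=grab('wrist','w19.png');print(get_obs()['eef_pos'],get_obs()['wrist_force'],get_obs()['opening']); grab('side','s19.png')
"
```

```text
time_s: 22.95
eef_pos: [0.5494, 0.281, 0.1254]
eef_rot: [0.0, 0.997, -0.079, -0.001]
wrist_force: [1.3, -0.4, -7.2]
opening: 0.458
time_s: 23.35
eef_pos: [0.5419, 0.316, 0.1259]
eef_rot: [0.001, 0.997, -0.078, -0.001]
wrist_force: [1.1, 0.0, -8.1]
opening: 0.461
[0.54224951 0.31560684 0.12609281] [ 0.35128664  0.01969427 -8.09296661] 0.4586535232668731
```

View pics/s19.png

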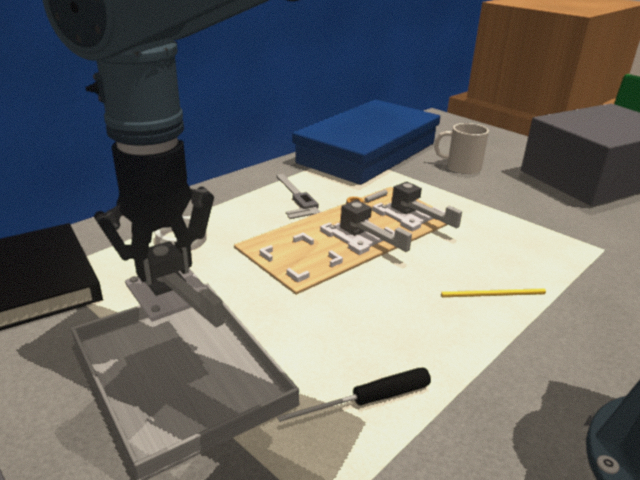

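View pics/w19.png

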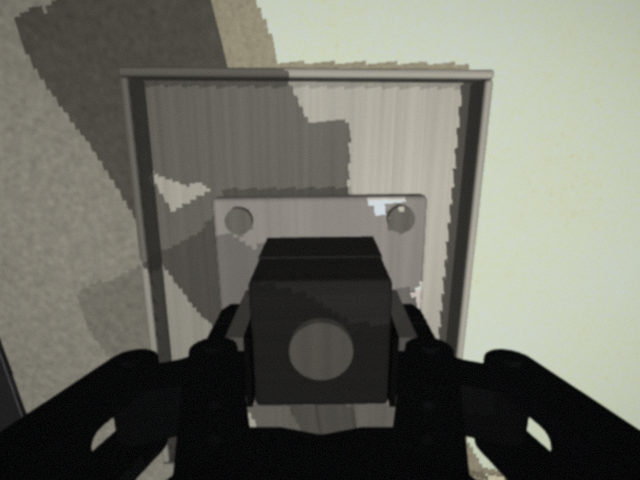

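```bash
python3 -c "
from h import *
c=last('wrist');o=get_obs();Rt=rot(o['eef_rot'])
A=plane(c,122,73,.029);B=plane(c,492,73,.029);w=(A-B)[:2];print(A,B,np.linalg.norm(w),'yaw',np.arctan2(-w[0],w[1]))
yaw=np.arctan2(-w[0],w[1]);tx=np.array([np.cos(yaw),np.sin(yaw)]);m=(A+B)[:2]/2-.13*tx;print('centre',m)
r=o['eef_pos'][:2]-m;print('tcp in tray',r@tx,r@[-tx[1],tx[0]])
"
```

```text
[0.64954547 0.40641778 0.029     ] [0.61892506 0.21254245 0.029     ] 0.19627850822901757 yaw -0.15664472627636863
centre [0.50582695 0.32976075]
tcp in tray 0.038425426500116815 -0.008396381450655785
```

The tray centre from the wrist view is (0.506, 0.330), so I'm about 8 mm off in y. I'll correct by 7 mm and lower.

```bash
python3 -m inch '[{"delta_pos":[0,-0.7,0],"rotation":[0,0,0]},{"delta_pos":[0,0,2],"rotation":[0,0,0]},{"delta_pos":[0,0,2],"rotation":[0,0,0]},{"delta_pos":[0,0,2],"rotation":[0,0,0]},{"delta_pos":[0,0,1.5],"rotation":[0,0,0]},{"delta_pos":[0,0,1],"rotation":[0,0,0]},{"delta_pos":[0,0,0.7],"rotation":[0,0,0]},{"delta_pos":[0,0,0],"rotation":[0,0,0]},{"delta_pos":[0,0,0],"rotation":[0,0,0]}]';python3 -m inch '[{"delta_pos":[0,0,0.3],"rotation":[0,0,0]},{"delta_pos":[0,0,0],"rotation":[0,0,0]},{"delta_pos":[0,0,0],"rotation":[0,0,0]}]'
```

```text
time_s: 24.35
eef_pos: [0.5439, 0.3239, 0.0354]
eef_rot: [-0.0, 0.997, -0.079, 0.001]
wrist_force: [-0.1, -0.5, -8.3]
opening: 0.463
time_s: 24.65
eef_pos: [0.5434, 0.3238, 0.0321]
eef_rot: [-0.0, 0.997, -0.079, 0.0]
wrist_force: [0.2, 0.0, -8.2]
opening: 0.459
```

```bash
python3 -m inch '[{"delta_pos":[0,0,0.2],"rotation":[0,0,0]},{"delta_pos":[0,0,0.2],"rotation":[0,0,0]},{"delta_pos":[0,0,0],"rotation":[0,0,0]},{"delta_pos":[0,0,0],"rotation":[0,0,0]}]';python3 -m inch '[{"delta_pos":[0,0,0.15],"rotation":[0,0,0]},{"delta_pos":[0,0,0],"rotation":[0,0,0]},{"delta_pos":[0,0,0],"rotation":[0,0,0]}]';python3 -m inch '[{"delta_pos":[0,0,0.1],"rotation":[0,0,0]},{"delta_pos":[0,0,0],"rotation":[0,0,0]},{"delta_pos":[0,0,0],"rotation":[0,0,0]}]'
```

```text
time_s: 25.05
eef_pos: [0.5431, 0.3236, 0.0275]
eef_rot: [0.0, 0.997, -0.079, -0.0]
wrist_force: [0.6, 0.2, -8.5]
opening: 0.464
time_s: 25.35
eef_pos: [0.5432, 0.3237, 0.0262]
eef_rot: [0.0, 0.997, -0.079, -0.0]
wrist_force: [0.1, 0.2, -8.2]
opening: 0.459
time_s: 25.65
eef_pos: [0.5432, 0.3237, 0.0252]
eef_rot: [0.0, 0.997, -0.079, -0.0]
wrist_force: [0.3, 0.7, -7.7]
opening: 0.462
```

```bash
python3 -m inch '[{"delta_pos":[0,0,0.1],"rotation":[0,0,0]},{"delta_pos":[0,0,0],"rotation":[0,0,0]},{"delta_pos":[0,0,0],"rotation":[0,0,0]}]';python3 -m inch '[{"delta_pos":[0,0,0.05],"rotation":[0,0,0]},{"delta_pos":[0,0,0],"rotation":[0,0,0]},{"delta_pos":[0,0,0],"rotation":[0,0,0]}]'
```

```text
time_s: 25.95
eef_pos: [0.5434, 0.3238, 0.0249]
eef_rot: [-0.0, 0.997, -0.078, 0.0]
wrist_force: [-3.5, -1.1, 0.2]
opening: 0.462
time_s: 26.25
eef_pos: [0.5434, 0.3238, 0.0249]
eef_rot: [0.0, 0.997, -0.078, 0.0]
wrist_force: [-5.2, -1.6, 5.2]
opening: 0.463
```

The bracket is on the floor: TCP z is 0.0249 against 0.0248 expected, and the weight is carried. Check the view, then release.

```bash
python3 -c "
from h import *
grab('side','s20.png')"; python3 -m inch '[{"delta_pos":[0,0,0],"rotation":[0,0,0]},{"delta_pos":[0,0,0],"rotation":[0,0,0]},{"delta_pos":[0,0,0],"rotation":[0,0,0]},{"delta_pos":[0,0,0],"rotation":[0,0,0]},{"delta_pos":[0,0,0],"rotation":[0,0,0]}]' 6.5; python3 -m inch '[{"delta_pos":[0,0,-1],"rotation":[0,0,0]},{"delta_pos":[0,0,-2],"rotation":[0,0,0]},{"delta_pos":[0,0,-3],"rotation":[0,0,0]},{"delta_pos":[0,0,-4],"rotation":[0,0,0]},{"delta_pos":[0,0,-4],"rotation":[0,0,0]},{"delta_pos":[0,0,-4],"rotation":[0,0,0]},{"delta_pos":[-4,0,0],"rotation":[0,0,0]},{"delta_pos":[-4,0,0],"rotation":[0,0,0]},{"delta_pos":[0,0,0],"rotation":[0,0,0]},{"delta_pos":[0,0,0],"rotation":[0,0,0]}]'
python3 -c "
from h import *
grab('side','s21.png');grab('wrist','w21.png');grab('top','t21.png')"
```

```text
time_s: 26.8
eef_pos: [0.5435, 0.3237, 0.0238]
eef_rot: [-0.0, 0.997, -0.079, 0.0]
wrist_force: [-0.3, -0.0, -0.5]
opening: 0.76
time_s: 27.8
eef_pos: [0.4639, 0.3366, 0.2047]
eef_rot: [-0.0, 0.997, -0.078, 0.001]
wrist_force: [0.3, -0.2, 1.0]
opening: 0.761
```

View pics/s21.png

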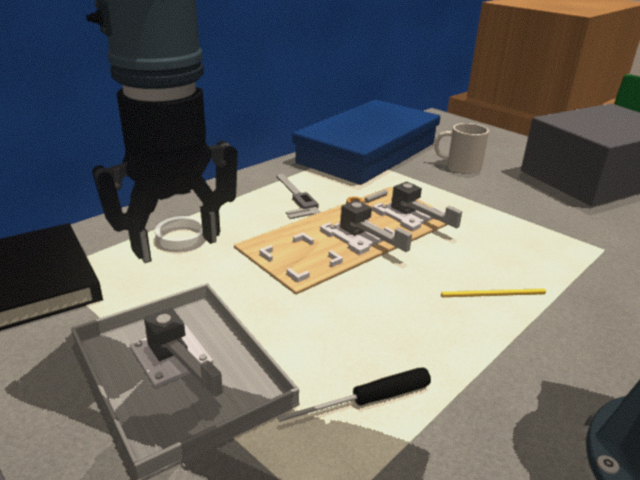

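View pics/w21.png

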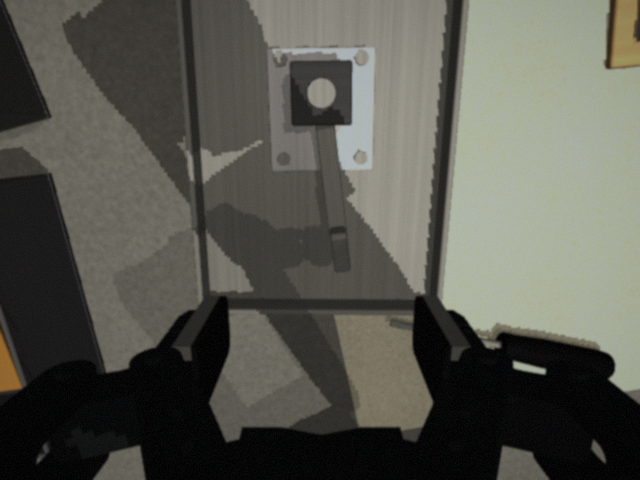

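View pics/t21.png

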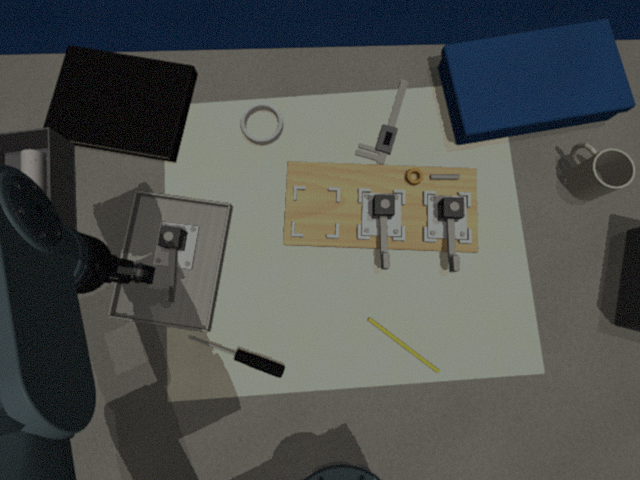

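The bracket stands flat in the tray (wrist view pin at (321,93), clear of all walls), the sound brackets are in their pockets, and the gripper is free. Handing in after one numeric check.

```bash
python3 -c "
from h import *
c=last('wrist');p=plane(c,321,93,.062)[:2];tx=np.array([np.cos(-.157),np.sin(-.157)]);r=p-.01*tx-np.array([.5065,.328]);print('origin in tray',r@tx,r@[-tx[1],tx[0]])
t=last('top');
for q in[(383,205),(452,207)]: print(plane(t,*q,.065))
print(np.abs(get_obs()['dq']).max()); print(hand_in())"
```

```text
origin in tray 0.0327667293978047 0.002634239769736074
[ 0.59843376 -0.09550122  0.065     ]
[ 0.59124605 -0.22923998  0.065     ]
0.009811733925307788
the job is handed in; nothing more can be done
None
```

The loose bracket was the one nearest the tray. It now stands in the tray, and I handed the job in at about 28 s of the 64 s allowed; no verdict was reported.

**Rocking:** I rocked all three arms towards the tray and then away, working along the row. I felt each stop at about 2 N, except the nearest bracket's tray-side stop, where I saw only one reading of 1.7 N. The nearest arm swung to about +0.13 and at least −0.11 rad. The middle arm measured about +0.02 and −0.03 rad, both read just before its stops were felt. The far arm measured about +0.05 rad towards the tray. Its away side was judged by force only. Readings above 0.035 rad may include the bases turning slightly in the pocket slack.

**Placing:** I gripped the loose bracket by its housing and lowered it onto the tray floor while still held. The tool height at contact was 24.9 mm against the 24.8 mm expected, and the weight came off the wrist. Then I released it and backed away.

**Last checks:**
- **Loose bracket:** it stands upright, with its origin about 33 mm (x) and 3 mm (y) from the tray's centre.
- **Sound brackets:** in the last top view both stand in their pockets and I saw no shift. That was by eye at about 2 mm per pixel.
- **Gripper:** it is clear of everything.

**Disagreement:** the tray's pose from the fixed cameras differed by about 10 mm between views. I used the wrist camera's tray position instead and shifted 7 mm before lowering.

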